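# Put the mixed-up bench parts back in their own trays

## Task

The things on the bench stand in each other's places. Park one of them on the empty round cork mat first, then swap them round until the tape measure stands in the oblong tray, in line with its length, the heat sink in the square tray, the screw jar in the round dish and the tape roll on the flat square white mat, each the right way up and in the middle of its place. Leave the mug on the right where it stands.

Things in the scene. Friction and masses are not known exactly. Their poses are not given: they have to be found in the camera images.
- tape_measure: orange pocket tape measure standing on its base: body 34 (its x) x 66 (its y) x 62 mm high. Origin: centre of its underside, z up. Grasp across the 34 mm. It stands in the round dish or on the white square mat at the start. About 0.2 kg.
- heatsink: small dark finned heat sink, 40 x 40 mm (its x, y), 22 mm high, fins up. Origin: centre of its underside, z up. Grasp across 40 mm. It stands in the round dish or on the white square mat at the start. About 0.09 kg.
- screw_jar: see-through round jar of screws with a dark green screw lid, 54 mm diameter, 66 mm high with the lid (the lid is the top 12 mm and is fixed). Origin: centre of its underside, z up. It stands in the square or the oblong tray at the start (a like jar at the far back of the desk, out of reach, is scenery). About 0.13 kg.
- tape_roll: roll of black electrical tape lying flat, 60 mm outer diameter, 19 mm high; its hole cannot be entered, grasp it across the outside. Origin: centre of its underside (within 1 mm), z up. It lies in the square or the oblong tray at the start. About 0.05 kg.
- oblong_tray: fixed grey plastic tray, 84 (its x) x 128 mm (its y, the long way) outside, 76 x 120 mm inside; floor 4 mm and rim 9 mm above the desk, walls 4 mm. Origin: centre of its underside, on the desk. Home of the tape measure.
- square_tray: fixed grey plastic tray, 92 x 92 mm outside, 84 x 84 mm inside; floor 4 mm and rim 9 mm above the desk, walls 4 mm. Origin: centre of its underside, on the desk. Home of the heat sink.
- round_dish: fixed round steel dish, 104 mm diameter outside, 96 mm inside at the rim; floor 4 mm and rim 9 mm above the desk. Origin: centre of its underside, on the desk. Home of the screw jar.
- square_mat: fixed flat square white plastic mat, 90 x 90 mm, 4 mm thick, no rim. Origin: centre of its underside, on the desk. Home of the tape roll.
- cork_mat: fixed flat round cork mat, 94 mm diameter, 4 mm thick, no rim; empty at the start: the parking place. Origin: centre of its underside, on the desk.
- mug: bystander: dotted white mug, 92 mm diameter, 93 mm high, standing loose on the desk to the right of the work, its handle pointing away from the work. Origin: centre of its underside, z up.
Not all that is in view belongs to the job. There is more than one size of the heatsink; the job needs the largest.

How it is judged:
By the outcome, as a careful person would: the job done as asked, in the order asked, and still so for the second after the job is handed in, with the robot touching nothing.
It also fails if it takes over 144 s, if anything falls off the work surface, if the arm or the gripper's body presses on something with over 40 N, if the wrist force passes 120 N, or if a joint passes its speed limit or range.

## Robot

A 6-joint arm with a two-finger parallel gripper is mounted at the origin on a cart in front of the work surface, level with it; the furniture and walls round the work are solid. World frame = base frame: x ahead of the robot, y to its left, z up, the work surface at z = 0. Lengths are in m, angles in rad, forces in N, time in s.
With the tool pointing down it reaches from about 0.15 to 0.775 m from the base axis. Payload 6.1 kg.
Tool frame: the origin (TCP) lies at the very end of the fingers, on their centre line; the grasp point (between the pads) lies 19 mm behind it (ctrl.grip_depth is the distance from the TCP to the grasp point, in m); z points along the fingers, y is the line along which they close (so a half turn about z gives the same grasp; the last joint's range is limited). The gripper opens to 85 mm and grips with 20 to 120 N. Pads are 22 mm wide; open, the fingers measure 114 mm over their backs; the gripper's body (76 mm by 85 mm) begins 54 mm behind the grasp point. The pads swing forward as they close: fully open they stand 13 mm farther back than shut.
Start: joints at [-1.176, 0.126, -0.04, 1.405, 0, 1.571], TCP at [0.202, -0.485, 0.231] pointing down, gripper open.
Joint ranges: [-2.72, 2.72], [-0.95, 1.95], [-1.27, 1.35], [-1.78, 2.02], [-1.46, 1.47], [-3.14, 3.14]. Speed limits (rad/s): [2.39, 2.39, 3.01, 3.14, 3.14, 3.14].

## Interface

Orientations are given as [roll, pitch, yaw] about the fixed x, y, z axes, in that order (R = Rz(yaw) Ry(pitch) Rx(roll)).
In Python, from rig import ctrl gives the robot as it stands.
- The arm moves only by the tool send_rows, never from a script. Its arguments are lists of equal length, an entry for each row: "turn": the turn, a rotation vector about the tool's x, y, z normalised to -1 to 1, where 1 is 6 degrees, a list of three; "delta_pos": the shift along the tool's x, y, z normalised to -1 to 1, where 1 is 20 mm, a list of three; "grip": the opening, from -1 (shut) to 1 (fully open). A call has exactly 5 rows; each row shifts and turns the commanded pose from where the row before left it, along the tool's axes as they then stand; what a row does not reach is not made up. A row lasts 1/12 s, in which the tool goes at most 41.7 mm and 7.16 degrees, less where a joint would pass 70% of its speed; a pose out of reach is approached as far as the arm can. A call with a number of a shift or a turn outside -1 to 1 is refused whole. A call with a gripper value outside its range is refused whole. The fingers move at their own pace and stop on an object; the grip force is fixed at half the most. Time passes only in rows, so rows that do not move let the fingers close, or fill a call up. It gives the time, the measured TCP pose, the force, the opening and the grip force at its end, in the units of the state.
- ctrl.state(): the state, without advancing time (a new reading comes with each control period).
- ctrl.snapshot(name): name is "scene" or "top" or "wrist"; returns a dict with "color" (480x640x3 uint8, red, green, blue), "K" (3x3 intrinsics, pixels), "k1" (the pictures are not rectified: a ray, as slopes to the right and down, at radius r is drawn at 1 + k1 r^2 times it, then the intrinsics apply), "T" (4x4, takes a point from camera to world coordinates). Camera axes: x right, y down, z forward; pixel columns grow to the right and rows downward; lengths in m; the calibration is good to about 2 mm. A picture is of the moment at which its call begins. There is no depth.
- ctrl.job_done(): hands the job in; it is judged then, once.
The state is a dict: "clock": time; "q": joint angles; "joint_vel": joint speeds; "joint_torque": joint torques, N m; "eef_pos": TCP position; "eef_rot": TCP orientation; "ft_force": force on the tool from outside, world axes, zero at the start; "ft_torque": the same for the moment, N m; "finger_gap": opening from 0.0 (shut) to 1.0 (fully open); "grip_force": force on a finger pad.
Only numpy, scipy, OpenCV 4.12 (cv2) and the standard library are available. Lean on these libraries where they do the work, as an engineer would, in place of code of your own. Each camera call takes 0.05 s, during which the arm holds its last target. There are 200 camera calls.

## Working session

There is one attempt and no reset: what is moved stays moved. The work goes in short steps, Python scripts to look and compute and a tool call to move; the robot and the scene stay as the last step left them, time stands still between calls to the robot, and variables do not carry over. Pictures are saved under pics/ and viewed, at most 14 in all, crops included, and the job is handed in when it is done.

Besides the shell and the picture viewer there is one more tool, called after "Request:" by a JSON object that holds its "method" and its "body", one argument or row to a line. send_rows: Moves the arm, as the interface text tells. Its arguments: {"type":"object","properties":{"turn":{"type":"array","items":{"type":"array","items":{"type":"number","minimum":-1,"maximum":1}}},"delta_pos":{"type":"array","items":{"type":"array","items":{"type":"number","minimum":-1,"maximum":1}}},"grip":{"type":"array","items":{"type":"number"}}},"required":["turn","delta_pos","grip"]}

```bash
mkdir -p pics; ls
python3 - <<'E'
from rig import ctrl
import cv2
s=ctrl.state(); print({k:s[k] for k in('clock','eef_pos','eef_rot','finger_gap','ft_force')})
for n in('scene','top'):
    d=ctrl.snapshot(n); cv2.imwrite(f'pics/{n}0.png',d['color'][:,:,::-1]); print(n,d['K'].tolist(),d['k1'],d['T'].round(4).tolist())
E
```

```text
pics
{'clock': 0.0, 'eef_pos': array([ 0.20175885, -0.48425094,  0.2305133 ]), 'eef_rot': array([-3.13997602e+00,  2.57453841e-05,  3.94775026e-01]), 'finger_gap': 0.9991382300169306, 'ft_force': array([0.80122668, 0.38135754, 0.15656853])}
scene [[469.3960746610724, 0.0, 314.705635110747], [0.0, 469.3960746610724, 226.53950114142407], [0.0, 0.0, 1.0]] -0.0072371622520045805 [[-0.8509, -0.3137, 0.4214, 0.135], [-0.5253, 0.5079, -0.6827, 0.5449], [0.0001, -0.8023, -0.5969, 0.583], [0.0, 0.0, 0.0, 1.0]]
top [[466.1775187684172, 0.0, 313.8686694372964], [0.0, 466.1775187684172, 244.2192208598038], [0.0, 0.0, 1.0]] -0.12549486111124009 [[-0.0174, -0.9896, 0.1425, 0.3485], [-0.9998, 0.0186, 0.007, -0.0892], [-0.0096, -0.1424, -0.9898, 1.2126], [0.0, 0.0, 0.0, 1.0]]
```

View pics/scene0.png

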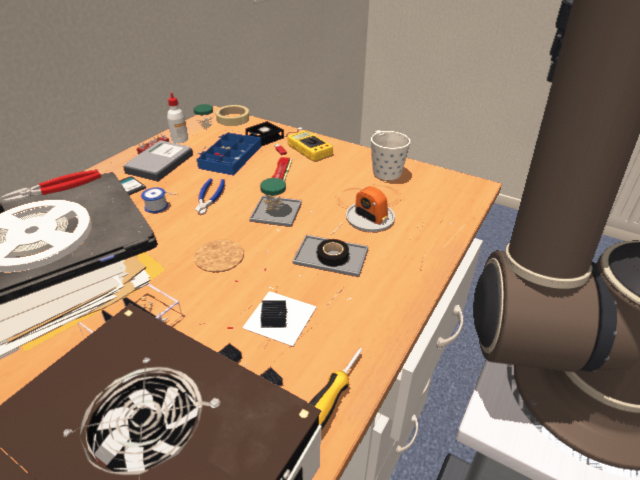

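View pics/top0.png

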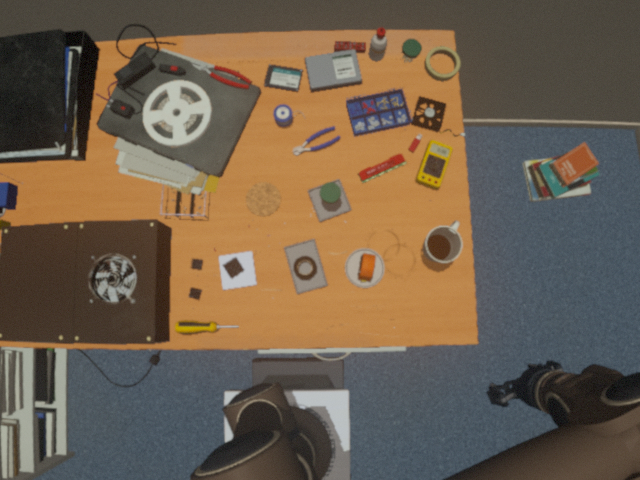

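The scene view shows the heat sink on the white mat (273,313), the tape roll in the oblong tray (333,252), the jar in the square tray (273,195), the tape measure in the dish (371,208) and the empty cork mat (219,256). In the top view these are at (233,267), (305,267), (330,195), (367,267) and (264,199), with the mug at (443,245).

Heat sink candidates in the top view are (233,267), (197,264) and (195,294). The one on the white mat is clearly the largest, and it stands where the description says, so it fits. I'll confirm it in an enlarged crop.

```bash
cat > h.py <<'E'
import numpy as np, cv2
from rig import ctrl
def ray(d,px,z):
    """pixels (N,2) -> world xy on plane z"""
    u=cv2.undistortPoints(np.float64(px).reshape(-1,1,2),d['K'],np.array([d['k1'],0,0,0.]))[:,0]
    v=np.c_[u,np.ones(len(u))]@d['T'][:3,:3].T; o=d['T'][:3,3]
    return (o+v*((z-o[2])/v[:,2])[:,None])[:,:2]
def blob(mask,near):
    """contour of the blob nearest to a pixel"""
    cs,_=cv2.findContours(mask.astype(np.uint8),cv2.RETR_EXTERNAL,cv2.CHAIN_APPROX_NONE)
    cs=[c for c in cs if cv2.contourArea(c)>30]
    return min(cs,key=lambda c:np.hypot(*(c[:,0].mean(0)-near)))[:,0]
def rect(d,c,z):
    """oriented box in mm of a contour on plane z: centre, sides, angle of the long side (deg)"""
    (x,y),(a,b),t=cv2.minAreaRect(np.float32(ray(d,c,z)*1000))
    if b>a: a,b,t=b,a,t+90
    return [round(float(v),1) for v in (x,y,a,b,t)]
def snap(n):
    d=ctrl.snapshot(n); return d,cv2.cvtColor(d['color'],cv2.COLOR_RGB2HSV).astype(int)
E
python3 - <<'E'
from h import *
d,hsv=snap('top'); H,S,V=hsv[...,0],hsv[...,1],hsv[...,2]
crop=d['color'][170:320,180:480,::-1]; cv2.imwrite('pics/crop0.png',cv2.resize(crop,None,fx=2.6,fy=2.6,interpolation=cv2.INTER_CUBIC))
for n,p in dict(wood=(280,235),oblong=(296,250),oblong2=(313,286),square=(318,205),dish=(352,267),mat=(245,280),cork=(264,199),sink=(233,267),roll=(305,256),jar=(330,190),tm=(367,267)).items(): print(n,hsv[p[1],p[0]].tolist())
nw=(S<100)|(V<90)
for n,p,z in(('oblong',(305,267),.009),('square',(330,200),.009),('dish',(365,267),.009),('mat',(237,270),.004)):
    c=blob(nw,p); print(n,rect(d,c,z))
for n,m,p,z in(('sink',V<90,(233,267),.026),('roll',V<90,(305,267),.023),('lid',(H>35)&(H<95)&(S>60),(330,190),.07),('tm',(H<12)&(S>180)&(V>90),(367,267),.066),('s1',V<90,(197,264),.01),('s2',V<90,(195,294),.01)):
    print(n,rect(d,blob(m,p),z))
E
```

```text
wood [16, 153, 192]
oblong [19, 35, 152]
oblong2 [17, 31, 147]
square [14, 38, 149]
dish [16, 32, 178]
mat [107, 9, 199]
cork [16, 137, 175]
sink [11, 101, 83]
roll [13, 68, 105]
jar [46, 77, 106]
tm [14, 209, 193]
oblong [465.5, -57.2, 127.4, 82.9, 14.8]
square [639.7, -122.5, 92.4, 91.5, 109.7]
dish [458.7, -210.9, 101.5, 101.5, 178.8]
mat [458.3, 121.4, 93.7, 93.5, 97.7]
sink [463.0, 127.8, 34.0, 32.1, 33.0]
roll [460.1, -56.9, 54.0, 51.3, 179.0]
lid [645.3, -124.1, 46.8, 45.4, 178.9]
tm [712.5, -257.5, 123.1, 23.9, 113.6]
s1 [475.7, 227.3, 21.6, 20.8, 81.2]
s2 [399.1, 231.6, 24.0, 21.3, 75.6]
```

View pics/crop0.png

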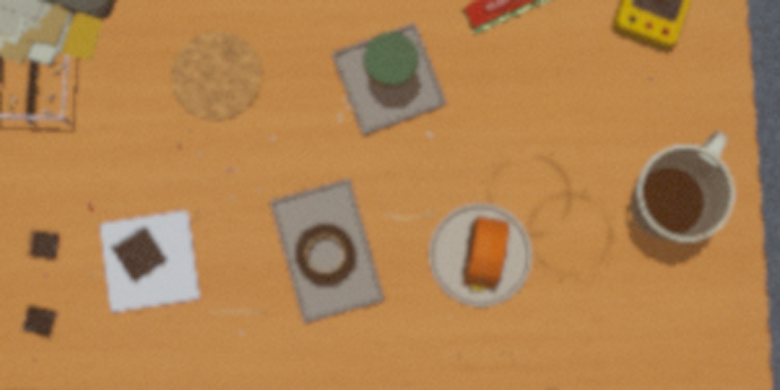

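The crop shows the heat sink on the mat at about (139,254) in crop pixels. It is roughly 40 mm, against about 23 mm for the two dark blocks at (44,245) and (40,321), so it is the one meant. The tape measure's long axis is near vertical in the image. Next I'll go over the dish and use the wrist camera.

```bash
cat >> h.py <<'E'
def plan(x,y,z,yaw,cap=1.0):
    """rows needed from the present pose: turn about tool z, then shift in the turned tool axes"""
    s=ctrl.state(); p=s['eef_pos']; y0=np.degrees(s['eef_rot'][2])
    t=-((yaw-y0+180)%360-180)/6; w=np.radians(yaw)
    dx,dy,dz=np.array([x,y,z])-p
    v=np.array([np.cos(w)*dx+np.sin(w)*dy, np.sin(w)*dx-np.cos(w)*dy,-dz])/.02
    n=max(1,int(np.ceil(abs(v).max()/cap)))
    print('pos',p.round(4),'yaw',round(y0,2),'clock',round(s['clock'],2),'gap',round(s['finger_gap'],3),'grip',round(float(np.max(s['grip_force'])),1),'F',s['ft_force'].round(1))
    print('turn total',round(t,2),'shift total',v.round(2),'rows',n,'each',(v/n).round(3))
E
python3 - <<'E'
from h import *
plan(.455,-.21,.23,-9)
d,_=snap('wrist'); s=ctrl.state(); print(d['K'][0,0],d['k1'])
R=cv2.Rodrigues(np.zeros(3))[0]
w=s['eef_rot'][2]; Rz=np.array([[np.cos(w),-np.sin(w),0],[np.sin(w),np.cos(w),0],[0,0,1]])@np.diag([1,-1,-1])
print((Rz.T@(d['T'][:3,3]-s['eef_pos'])).round(3),(Rz.T@d['T'][:3,:3]).round(2).tolist())
E
```

```text
pos [ 0.2018 -0.4843  0.2307] yaw 22.62 clock 0.15 gap 1.001 grip 0.0 F [-0.3 -0.2  0.1]
turn total 5.27 shift total [ 10.36 -15.53   0.03] rows 16 each [ 0.647 -0.97   0.002]
414.08498852382274 -0.049354407520196125
[ 0.08   0.    -0.142] [[0.0, -0.95, -0.31], [1.0, 0.0, -0.0], [0.0, -0.31, 0.95]]
```

Request:
{"method": "send_rows", "body": {
  "turn": [
    [0,0,1],
    [0,0,1],
    [0,0,1],
    [0,0,1],
    [0,0,1]
  ],
  "delta_pos": [
    [0,0,0],
    [0,0,0],
    [0,0,0],
    [0,0,0],
    [0,0,0]
  ],
  "grip": [1,1,1,1,1]
}}

```text
clock: 0.62
eef_pos: [0.2019, -0.4845, 0.2311]
eef_rot: [-3.141, 0.0, -0.134]
ft_force: [-0.6, -0.4, 0.1]
finger_gap: 1.004
grip_force: 0.0
```

Request:
{"method": "send_rows", "body": {
  "turn": [
    [0,0,0.27],
    [0,0,0],
    [0,0,0],
    [0,0,0],
    [0,0,0]
  ],
  "delta_pos": [
    [0,0,0],
    [0.69,-0.97,0],
    [0.69,-0.97,0],
    [0.69,-0.97,0],
    [0.69,-0.97,0]
  ],
  "grip": [1,1,1,1,1]
}}

```text
clock: 1.03
eef_pos: [0.269, -0.4158, 0.2311]
eef_rot: [-3.141, 0.0, -0.158]
ft_force: [0.2, -0.3, -0.3]
finger_gap: 0.998
grip_force: 0.0
```

Request:
{"method": "send_rows", "body": {
  "turn": [
    [0,0,0],
    [0,0,0],
    [0,0,0],
    [0,0,0],
    [0,0,0]
  ],
  "delta_pos": [
    [0.69,-0.97,0],
    [0.69,-0.97,0],
    [0.69,-0.97,0],
    [0.69,-0.97,0],
    [0.69,-0.97,0]
  ],
  "grip": [1,1,1,1,1]
}}

```text
clock: 1.45
eef_pos: [0.3525, -0.3306, 0.2312]
eef_rot: [-3.141, 0.0, -0.157]
ft_force: [0.1, -0.7, 0.5]
finger_gap: 0.999
grip_force: 0.0
```

Request:
{"method": "send_rows", "body": {
  "turn": [
    [0,0,0],
    [0,0,0],
    [0,0,0],
    [0,0,0],
    [0,0,0]
  ],
  "delta_pos": [
    [0.69,-0.97,0],
    [0.69,-0.97,0],
    [0.69,-0.97,0],
    [0.69,-0.97,0],
    [0.69,-0.97,0]
  ],
  "grip": [1,1,1,1,1]
}}

```text
clock: 1.87
eef_pos: [0.4359, -0.2455, 0.2312]
eef_rot: [-3.142, 0.0, -0.157]
ft_force: [-0.3, -0.1, 0.6]
finger_gap: 0.998
grip_force: 0.0
```

Request:
{"method": "send_rows", "body": {
  "turn": [
    [0,0,0],
    [0,0,0],
    [0,0,0],
    [0,0,0],
    [0,0,0]
  ],
  "delta_pos": [
    [0.5,-0.97,0],
    [0,0,0],
    [0,0,0],
    [0,0,0],
    [0,0,0]
  ],
  "grip": [1,1,1,1,1]
}}

```text
clock: 2.28
eef_pos: [0.4476, -0.2296, 0.2313]
eef_rot: [3.141, 0.0, -0.158]
ft_force: [-0.6, -0.2, 0.4]
finger_gap: 0.999
grip_force: 0.0
```

Run:
```python
from h import *
plan(.455,-.21,.23,-9)
d,hsv=snap('wrist'); cv2.imwrite('pics/w1.png',d['color'][:,:,::-1]); np.savez('w1.npz',**d)
```

```text
pos [ 0.4476 -0.2296  0.2313] yaw -9.05 clock 2.28 gap 0.999 grip 0.0 F [-0.6 -0.2  0.4]
turn total -0.01 shift total [ 0.21 -1.02  0.06] rows 2 each [ 0.106 -0.512  0.032]
```

View pics/w1.png

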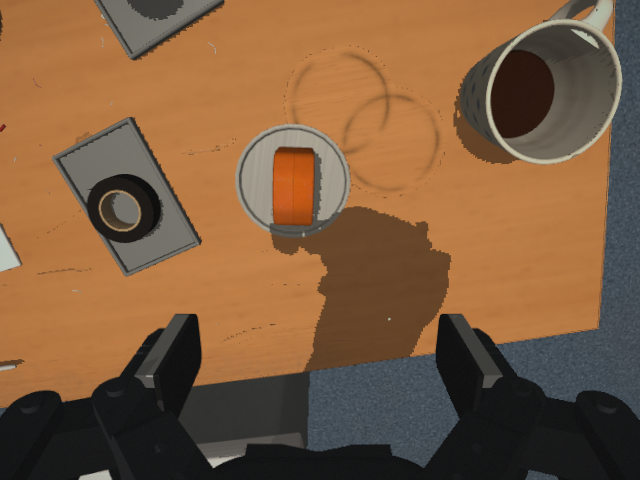

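Wrist view: the tape measure in the dish is upright in the image, with its lit top spanning about (273–313, 147–225). The roll is in the oblong tray at (124,208), part of the square tray shows at the top, and the mug is at (555,90). The arm is clear of everything.

Run:
```python
from h import *
d=dict(np.load('w1.npz')); hsv=cv2.cvtColor(d['color'],cv2.COLOR_RGB2HSV).astype(int); H,S,V=hsv[...,0],hsv[...,1],hsv[...,2]
print('cam',d['T'][:3,3].round(3))
m=((H<14)&(S>190)); m[:130]=0;m[240:]=0;m[:,:250]=0;m[:,345:]=0
for z in(.066,.009): print('tm',rect(d,blob(m,(294,185)),z))
for r in range(142,240,6): print(r,[hsv[r,c].tolist() for c in(279,292,304,316)])
for c in (280,294,306):
    col=np.where(m[:,c])[0]; print(c,col.min(),col.max(),'bottom edge z4',ray(d,[(c,col.min())],.004).round(4),'top z66',ray(d,[(c,col.max())],.066).round(4))
nw=(S<100)|(V<60)
print('dish',rect(d,blob(nw,(294,180)),.009)); print('oblong',rect(d,blob(nw,(128,196)),.009))
k=(V<50); k[:160]=0;k[260:]=0;k[:,:70]=0; print('roll',rect(d,blob(k,(124,208)),.023),rect(d,blob(k,(124,208)),.013))
print([hsv[y,x].tolist() for x,y in((95,210),(124,180),(110,240))])
```

```text
cam [ 0.527 -0.243  0.374]
tm [467.3, -214.2, 58.8, 30.2, 169.1]
tm [456.3, -208.9, 69.6, 35.8, 169.1]
142 [[20, 32, 167], [19, 32, 170], [20, 32, 169], [22, 33, 170]]
148 [[11, 221, 91], [12, 205, 87], [11, 219, 84], [21, 30, 169]]
154 [[12, 232, 154], [12, 231, 148], [12, 232, 135], [22, 32, 87]]
160 [[11, 222, 186], [11, 223, 186], [11, 225, 181], [21, 30, 86]]
166 [[11, 223, 189], [12, 228, 187], [12, 230, 184], [21, 30, 85]]
172 [[11, 222, 196], [11, 225, 193], [12, 229, 186], [21, 30, 86]]
178 [[11, 199, 199], [12, 213, 192], [11, 225, 194], [23, 27, 86]]
184 [[12, 218, 199], [12, 213, 193], [11, 203, 198], [23, 27, 86]]
190 [[11, 213, 200], [11, 215, 192], [12, 227, 199], [23, 27, 86]]
196 [[11, 210, 199], [11, 214, 192], [12, 228, 198], [21, 29, 87]]
202 [[10, 209, 199], [11, 218, 191], [12, 228, 192], [20, 27, 85]]
208 [[11, 209, 187], [11, 218, 180], [11, 225, 181], [21, 31, 83]]
214 [[11, 213, 163], [11, 218, 159], [11, 220, 159], [20, 28, 83]]
220 [[11, 217, 154], [11, 220, 147], [11, 224, 150], [21, 30, 85]]
226 [[21, 30, 86], [24, 30, 86], [16, 44, 87], [19, 26, 78]]
232 [[20, 27, 85], [20, 30, 76], [23, 31, 99], [18, 50, 86]]
238 [[14, 154, 103], [14, 139, 99], [14, 155, 102], [14, 153, 102]]
280 148 223 bottom edge z4 [[ 0.4915 -0.2032]] top z66 [[ 0.441  -0.1993]]
294 148 224 bottom edge z4 [[ 0.4896 -0.2154]] top z66 [[ 0.4385 -0.2099]]
306 148 224 bottom edge z4 [[ 0.4879 -0.2259]] top z66 [[ 0.4371 -0.2191]]
dish [460.1, -209.0, 102.7, 101.8, 80.9]
oblong [467.9, -57.6, 127.2, 86.2, 15.0]
roll [462.9, -59.4, 81.4, 66.9, 10.2] [461.1, -54.1, 83.7, 68.8, 10.2]
[[10, 53, 29], [18, 44, 29], [23, 23, 101]]
```

Run:
```python
from h import *
plan(.457,-.211,.0273,-10.9)
d,_=snap('top'); print('cork',ray(d,[(263.1,199.2)],.004))
```

```text
pos [ 0.4476 -0.2296  0.2313] yaw -9.07 clock 2.33 gap 0.998 grip 0.0 F [-0.6  0.2 -0.1]
turn total 0.3 shift total [ 0.29 -1.   10.2 ] rows 11 each [ 0.026 -0.091  0.927]
cork [[0.64633941 0.05263092]]
```

Request:
{"method": "send_rows", "body": {
  "turn": [
    [0,0,0.3],
    [0,0,0],
    [0,0,0],
    [0,0,0],
    [0,0,0]
  ],
  "delta_pos": [
    [0,0,0],
    [0.29,-1,0],
    [0,0,1],
    [0,0,1],
    [0,0,1]
  ],
  "grip": [1,1,1,1,1]
}}

```text
clock: 2.8
eef_pos: [0.4576, -0.211, 0.171]
eef_rot: [3.141, -0.001, -0.189]
ft_force: [-0.4, 0.8, -0.2]
finger_gap: 0.999
grip_force: 0.0
```

Request:
{"method": "send_rows", "body": {
  "turn": [
    [0,0,0],
    [0,0,0],
    [0,0,0],
    [0,0,0],
    [0,0,0]
  ],
  "delta_pos": [
    [0,0,1],
    [0,0,1],
    [0,0,1],
    [0,0,0],
    [0,0,0]
  ],
  "grip": [1,1,1,1,1]
}}

```text
clock: 3.22
eef_pos: [0.4566, -0.2106, 0.1108]
eef_rot: [-3.141, 0.002, -0.189]
ft_force: [0.4, -0.3, -0.1]
finger_gap: 0.997
grip_force: 0.0
```

Run:
```python
from h import *
plan(.457,-.211,.0273,-10.9)
d,hsv=snap('wrist'); cv2.imwrite('pics/w2.png',d['color'][:,:,::-1])
```

```text
pos [ 0.4566 -0.2106  0.1108] yaw -10.86 clock 3.22 gap 0.997 grip 0.0 F [ 0.4 -0.3 -0.1]
turn total 0.01 shift total [0.02 0.02 4.18] rows 5 each [0.005 0.003 0.835]
```

View pics/w2.png

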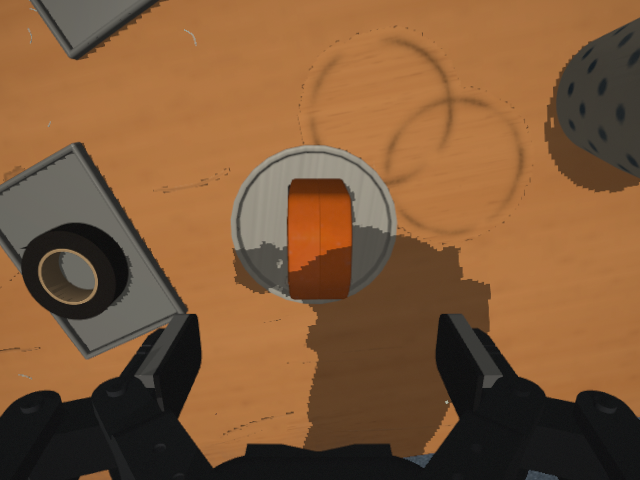

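The tape measure is centred at column 320 between the fingers (mid 319) and in line with the tool. I'll go down and grasp it.

Request:
{"method": "send_rows", "body": {
  "turn": [
    [0,0,0],
    [0,0,0],
    [0,0,0],
    [0,0,0],
    [0,0,0]
  ],
  "delta_pos": [
    [0,0,1],
    [0,0,1],
    [0,0,1],
    [0,0,1],
    [0,0,0.18]
  ],
  "grip": [1,1,1,1,1]
}}

```text
clock: 3.68
eef_pos: [0.4568, -0.2103, 0.0265]
eef_rot: [-3.141, 0.002, -0.189]
ft_force: [-0.1, 0.2, -0.3]
finger_gap: 0.995
grip_force: 0.0
```

Request:
{"method": "send_rows", "body": {
  "turn": [
    [0,0,0],
    [0,0,0],
    [0,0,0],
    [0,0,0],
    [0,0,0]
  ],
  "delta_pos": [
    [0,0,0],
    [0,0,0],
    [0,0,0],
    [0,0,0],
    [0,0,0]
  ],
  "grip": [0.3,0,-0.3,-0.6,-1]
}}

```text
clock: 4.1
eef_pos: [0.4585, -0.2109, 0.0291]
eef_rot: [3.141, -0.002, -0.189]
ft_force: [-1.2, 0.5, 4.0]
finger_gap: 0.36
grip_force: 58.9
```

Request:
{"method": "send_rows", "body": {
  "turn": [
    [0,0,0],
    [0,0,0],
    [0,0,0],
    [0,0,0],
    [0,0,0]
  ],
  "delta_pos": [
    [0,0,0],
    [0,0,0],
    [0,0,0],
    [0,0,0],
    [0,0,0]
  ],
  "grip": [-1,-1,-1,-1,-1]
}}

```text
clock: 4.52
eef_pos: [0.4585, -0.2109, 0.0291]
eef_rot: [3.141, -0.002, -0.188]
ft_force: [-1.1, 0.4, 6.4]
finger_gap: 0.359
grip_force: 59.0
```

Request:
{"method": "send_rows", "body": {
  "turn": [
    [0,0,0],
    [0,0,0],
    [0,0,0],
    [0,0,0],
    [0,0,0]
  ],
  "delta_pos": [
    [0,0,-0.5],
    [0,0,-1],
    [0,0,-1],
    [0,0,-1],
    [0,0,-1]
  ],
  "grip": [-1,-1,-1,-1,-1]
}}

```text
clock: 4.93
eef_pos: [0.4572, -0.2102, 0.1191]
eef_rot: [-3.141, 0.001, -0.188]
ft_force: [-0.4, 0.2, -1.9]
finger_gap: 0.362
grip_force: 59.5
```

Request:
{"method": "send_rows", "body": {
  "turn": [
    [0,0,0],
    [0,0,0],
    [0,0,0],
    [0,0,0],
    [0,0,0]
  ],
  "delta_pos": [
    [0,0,-1],
    [0,0,-0.5],
    [0.2,-0.5,0],
    [0.45,-0.95,0],
    [0.45,-0.95,0]
  ],
  "grip": [-1,-1,-1,-1,-1]
}}

```text
clock: 5.35
eef_pos: [0.4882, -0.1666, 0.1469]
eef_rot: [-3.141, 0.001, -0.19]
ft_force: [-1.0, -0.2, -2.8]
finger_gap: 0.363
grip_force: 59.6
```

Request:
{"method": "send_rows", "body": {
  "turn": [
    [0,0,0],
    [0,0,0],
    [0,0,0],
    [0,0,0],
    [0,0,0]
  ],
  "delta_pos": [
    [0.45,-0.95,0],
    [0.45,-0.95,0],
    [0.45,-0.95,0],
    [0.45,-0.95,0],
    [0.45,-0.95,0]
  ],
  "grip": [-1,-1,-1,-1,-1]
}}

```text
clock: 5.77
eef_pos: [0.5485, -0.0905, 0.1463]
eef_rot: [-3.132, 0.002, -0.168]
ft_force: [0.7, -1.2, -1.7]
finger_gap: 0.359
grip_force: 59.7
```

Request:
{"method": "send_rows", "body": {
  "turn": [
    [0,0,0],
    [0,0,0],
    [0,0,0],
    [0,0,0],
    [0,0,0]
  ],
  "delta_pos": [
    [0.45,-0.95,0],
    [0.45,-0.95,0],
    [0.45,-0.95,0],
    [0.45,-0.95,0],
    [0.45,-0.95,0]
  ],
  "grip": [-1,-1,-1,-1,-1]
}}

```text
clock: 6.18
eef_pos: [0.6016, -0.0481, 0.1497]
eef_rot: [-3.099, 0.0, -0.1]
ft_force: [1.3, -0.5, -1.3]
finger_gap: 0.363
grip_force: 59.7
```

Run:
```python
from h import *
plan(.646,.053,.030,-10.8)
d,hsv=snap('wrist'); cv2.imwrite('pics/w3.png',d['color'][:,:,::-1]); np.savez('w3.npz',**d)
```

```text
pos [ 0.6016 -0.0481  0.1497] yaw -5.72 clock 6.18 gap 0.363 grip 59.7 F [ 1.3 -0.5 -1.3]
turn total 0.85 shift total [ 1.23 -5.38  5.99] rows 6 each [ 0.205 -0.896  0.998]
```

View pics/w3.png

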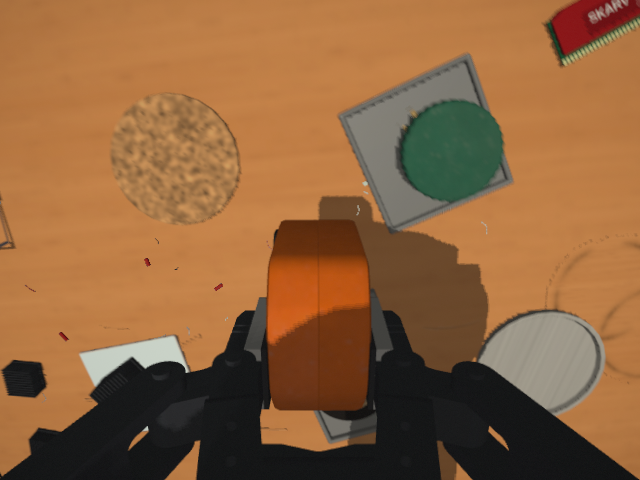

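The view shows the held tape measure, the empty cork mat centred near (176,159), the square tray with the jar at (430,145) and the empty dish at (540,362). The last rows fell short and left a small tilt, so I'll extend the planner to cover full orientation and go slower.

```bash
cat >> h.py <<'E'
from scipy.spatial.transform import Rotation as Ro
def plan(x,y,z,yaw,cap=.8):
    """rows from the present pose: full turn (tool upright, given yaw), then shift in the turned tool axes"""
    s=ctrl.state(); p=s['eef_pos']; R0=Ro.from_euler('xyz',s['eef_rot']); R1=Ro.from_euler('xyz',[np.pi,0,np.radians(yaw)])
    t=np.degrees((R0.inv()*R1).as_rotvec())/6
    v=R1.inv().apply(np.array([x,y,z])-p)/.02
    n=max(1,int(np.ceil(abs(v[:2]).max()/cap)))
    print('pos',p.round(4),'rot',np.degrees(s['eef_rot']).round(1),'clock',round(s['clock'],2),'gap',round(s['finger_gap'],3),'grip',round(float(np.max(s['grip_force'])),1),'F',s['ft_force'].round(1))
    print('turn',t.round(2),'shift',v.round(2),'xy rows',n,'each',(v[:2]/n).round(3))
E
python3 - <<'E'
from h import *
d=dict(np.load('w3.npz'))
hsv=cv2.cvtColor(d['color'],cv2.COLOR_RGB2HSV).astype(int); V=cv2.GaussianBlur(d['color'],(0,0),3)
S=cv2.cvtColor(V,cv2.COLOR_RGB2HSV)[...,1].astype(int)
print(S[159,176],S[159,60],S[80,280])
m=S<(S[159,176]+S[80,280])/2; m[:,:95]=0;m[240:]=0;m[:,260:]=0
cc=blob(m,(176,159)); print('cork',rect(d,cc,.004), cc.min(0),cc.max(0))
nw=(hsv[...,1]<100)|(hsv[...,2]<60); 
print('dish',rect(d,blob(nw[:,:640],(540,362)),.009))
sq=[(339,115),(469,54),(513,183),(391,231)]
p=ray(d,sq,.009)*1000; print('square',p.mean(0).round(1),np.degrees(np.arctan2(*(p[1]-p[0])[::-1])).round(1))
g=(hsv[...,0]>60)&(hsv[...,0]<95)&(hsv[...,1]>90); print('lid',rect(d,blob(g,(455,150)),.070))
plan(.646,.053,.030,-10.8)
E
```

```text
141 162 160
cork [650.7, 55.5, 92.5, 91.8, 90.2] [111  94] [239 224]
dish [445.9, -8.8, 612.4, 201.2, 87.2]
square [ 643.5 -120.8] -70.7
lid [648.7, -120.1, 52.5, 51.7, 91.6]
pos [ 0.6034 -0.0466  0.1497] rot [-1.775e+02 -1.000e-01 -5.600e+00] clock 6.23 gap 0.36 grip 59.7 F [ 1.9  0.7 -2.3]
turn [-0.42  0.01  0.87] shift [ 1.16 -5.29  5.99] xy rows 7 each [ 0.166 -0.756]
```

Request:
{"method": "send_rows", "body": {
  "turn": [
    [-0.42,0,0.87],
    [0,0,0],
    [0,0,0],
    [0,0,0],
    [0,0,0]
  ],
  "delta_pos": [
    [0,0,0],
    [0.13,-0.54,0],
    [0.13,-0.54,0],
    [0.13,-0.54,0],
    [0.13,-0.54,0]
  ],
  "grip": [-1,-1,-1,-1,-1]
}}

```text
clock: 6.65
eef_pos: [0.6104, -0.0548, 0.1511]
eef_rot: [-3.104, 0.003, -0.107]
ft_force: [-0.6, -0.1, -2.2]
finger_gap: 0.361
grip_force: 60.1
```

Run:
```python
from h import *
plan(.6495,.055,.030,-10.8); print(ctrl.state()['q'].round(2),ctrl.state()['joint_vel'].round(2))
```

```text
pos [ 0.6104 -0.0548  0.1511] rot [-177.9    0.2   -6.1] clock 6.65 gap 0.361 grip 60.1 F [-0.6 -0.1 -2.2]
turn [-0.36  0.04  0.78] shift [ 0.89 -5.76  6.05] xy rows 8 each [ 0.112 -0.72 ]
[-0.11  0.3   0.01  1.28  0.04  3.14] [0.1  0.06 0.09 0.03 0.04 0.  ]
```

Joint 6 is at its limit (yaw must stay at or above q1), so I'll carry on at yaw 15°.

Request:
{"method": "send_rows", "body": {
  "turn": [
    [-0.3,0,-0.5],
    [0,0,-1],
    [0,0,-1],
    [0,0,-1],
    [0,0,0]
  ],
  "delta_pos": [
    [0,0,0],
    [0,0,0],
    [0,0,0],
    [0,0,0],
    [0,0,0]
  ],
  "grip": [-1,-1,-1,-1,-1]
}}

```text
clock: 7.07
eef_pos: [0.6102, -0.0547, 0.1511]
eef_rot: [-3.136, -0.0, 0.263]
ft_force: [-0.0, 0.3, -1.6]
finger_gap: 0.364
grip_force: 60.0
```

Run:
```python
from h import *
plan(.6495,.055,.030,15)
```

```text
pos [ 0.6102 -0.0547  0.1511] rot [-179.7   -0.    15.1] clock 7.07 gap 0.364 grip 60.0 F [-0.   0.3 -1.6]
turn [-0.06 -0.    0.01] shift [ 3.32 -4.79  6.05] xy rows 6 each [ 0.553 -0.798]
```

Request:
{"method": "send_rows", "body": {
  "turn": [
    [-0.06,0,0],
    [0,0,0],
    [0,0,0],
    [0,0,0],
    [0,0,0]
  ],
  "delta_pos": [
    [0.55,-0.8,0],
    [0.55,-0.8,0],
    [0.55,-0.8,0],
    [0.55,-0.8,0],
    [0.55,-0.8,0]
  ],
  "grip": [-1,-1,-1,-1,-1]
}}

```text
clock: 7.48
eef_pos: [0.643, 0.0373, 0.1511]
eef_rot: [3.141, -0.0, 0.256]
ft_force: [0.0, 0.5, -2.0]
finger_gap: 0.354
grip_force: 60.1
```

Request:
{"method": "send_rows", "body": {
  "turn": [
    [0,0,0],
    [0,0,0],
    [0,0,0],
    [0,0,0],
    [0,0,0]
  ],
  "delta_pos": [
    [0.55,-0.8,0],
    [0,0,1],
    [0,0,1],
    [0,0,1],
    [0,0,1]
  ],
  "grip": [-1,-1,-1,-1,-1]
}}

```text
clock: 7.9
eef_pos: [0.6493, 0.055, 0.0703]
eef_rot: [3.141, -0.001, 0.257]
ft_force: [-0.2, 0.1, -1.3]
finger_gap: 0.363
grip_force: 60.0
```

Request:
{"method": "send_rows", "body": {
  "turn": [
    [0,0,0],
    [0,0,0],
    [0,0,0],
    [0,0,0],
    [0,0,0]
  ],
  "delta_pos": [
    [0,0,0.9],
    [0,0,0.5],
    [0,0,0.3],
    [0,0,0.2],
    [0,0,0]
  ],
  "grip": [-1,-1,-1,-1,-1]
}}

```text
clock: 8.32
eef_pos: [0.6493, 0.0541, 0.0329]
eef_rot: [3.141, 0.0, 0.258]
ft_force: [-0.6, 0.1, -2.3]
finger_gap: 0.363
grip_force: 60.0
```

Run:
```python
from h import *
plan(.6495,.055,.030,15)
```

```text
pos [0.6493 0.0541 0.0329] rot [180.    0.   14.8] clock 8.32 gap 0.363 grip 60.0 F [-0.6  0.1 -2.3]
turn [ 0.01  0.   -0.03] shift [ 0.02 -0.04  0.14] xy rows 1 each [ 0.023 -0.039]
```

Request:
{"method": "send_rows", "body": {
  "turn": [
    [0,0,0],
    [0,0,0],
    [0,0,0],
    [0,0,0],
    [0,0,0]
  ],
  "delta_pos": [
    [0,0,0.1],
    [0,0,0.1],
    [0,0,0],
    [0,0,0],
    [0,0,0]
  ],
  "grip": [-1,-1,-1,-1,-1]
}}

```text
clock: 8.73
eef_pos: [0.6495, 0.0539, 0.0295]
eef_rot: [3.141, -0.001, 0.259]
ft_force: [0.3, -1.0, -2.1]
finger_gap: 0.358
grip_force: 60.0
```

Request:
{"method": "send_rows", "body": {
  "turn": [
    [0,0,0],
    [0,0,0],
    [0,0,0],
    [0,0,0],
    [0,0,0]
  ],
  "delta_pos": [
    [0,0,0.05],
    [0,0,0],
    [0,0,0],
    [0,0,0],
    [0,0,0]
  ],
  "grip": [-1,-1,-0.1,0,0.2]
}}

```text
clock: 9.15
eef_pos: [0.6494, 0.0539, 0.0281]
eef_rot: [3.141, -0.0, 0.259]
ft_force: [0.0, 0.2, -0.7]
finger_gap: 0.595
grip_force: 0.0
```

Request:
{"method": "send_rows", "body": {
  "turn": [
    [0,0,0],
    [0,0,0],
    [0,0,0],
    [0,0,0],
    [0,0,0]
  ],
  "delta_pos": [
    [0,0,-0.3],
    [0,0,-1],
    [0,0,-1],
    [0,0,-1],
    [0,0,-1]
  ],
  "grip": [0.4,0.6,1,1,1]
}}

```text
clock: 9.57
eef_pos: [0.6491, 0.054, 0.1152]
eef_rot: [3.141, -0.0, 0.259]
ft_force: [0.3, -0.3, -0.2]
finger_gap: 0.999
grip_force: 0.0
```

Request:
{"method": "send_rows", "body": {
  "turn": [
    [0,0,0],
    [0,0,0],
    [0,0,0],
    [0,0,0],
    [0,0,0]
  ],
  "delta_pos": [
    [0,0,-1],
    [0,0,-1],
    [0,0,-1],
    [0,0,0],
    [0,0,0]
  ],
  "grip": [1,1,1,1,1]
}}

```text
clock: 9.98
eef_pos: [0.65, 0.0541, 0.1756]
eef_rot: [3.14, -0.003, 0.259]
ft_force: [0.2, -0.6, -0.3]
finger_gap: 1.002
grip_force: 0.0
```

Run:
```python
from h import *
plan(.646,-.121,.023,19.5)
d,_=snap('wrist'); cv2.imwrite('pics/w4.png',d['color'][:,:,::-1]); np.savez('w4.npz',**d)
```

```text
pos [0.65   0.0541 0.1756] rot [179.9  -0.2  14.8] clock 9.98 gap 1.002 grip 0.0 F [ 0.2 -0.6 -0.3]
turn [ 0.01 -0.03 -0.78] shift [-3.11  8.19  7.63] xy rows 11 each [-0.283  0.744]
```

View pics/w4.png

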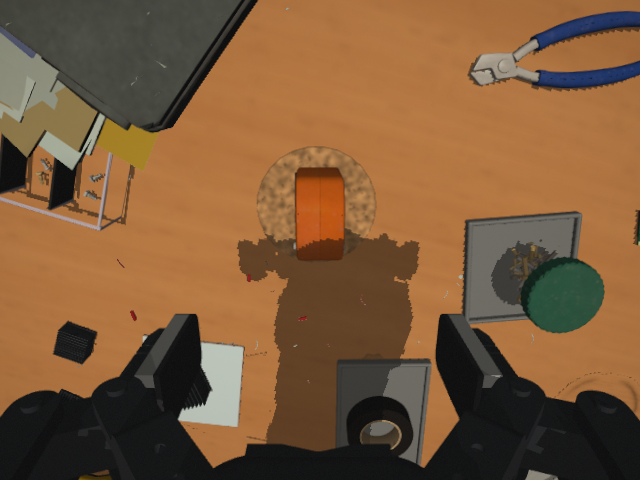

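Tape measure parked upright on the cork at (320,213), in line with the tool. The jar's lid is at (563,295), and the oblong tray with the roll is at (383,420).

Run:
```python
from h import *
d=dict(np.load('w4.npz')); hsv=cv2.cvtColor(d['color'],cv2.COLOR_RGB2HSV).astype(int); H,S,V=hsv[...,0],hsv[...,1],hsv[...,2]
g=(H>60)&(H<95)&(S>90); g[:250]=0; print('lid',rect(d,blob(g,(563,295)),.070))
nw=(S<100)|(V<60); print('square',rect(d,blob(nw,(523,265)),.009), (ray(d,[(465,220),(578,211)],.009)*1000).round(1))
m=(H<14)&(S>190);c=np.where(m[:280,320])[0]; c=c[c>150]; print(c.min(),c.max(),ray(d,[(320,c.min())],.004),ray(d,[(320,c.max())],.04))
plan(.647,-.1205,.023,19.5)
```

```text
lid [649.6, -117.1, 59.1, 52.0, 68.6]
square [701.8, -200.0, 28.7, 1.7, 28.8] [[ 671.1  -59.7]
 [ 701.5 -144.6]]
168 259 [[0.68027908 0.06001027]] [[0.62230123 0.04472463]]
pos [0.6493 0.0541 0.1742] rot [180.   -0.   14.8] clock 10.03 gap 0.997 grip 0.0 F [-0.8 -0.3 -0.9]
turn [ 0.01 -0.01 -0.78] shift [-3.02  8.19  7.56] xy rows 11 each [-0.275  0.744]
```

Request:
{"method": "send_rows", "body": {
  "turn": [
    [0,0,-0.78],
    [0,0,0],
    [0,0,0],
    [0,0,0],
    [0,0,0]
  ],
  "delta_pos": [
    [0,0,0],
    [-0.27,0.74,0],
    [-0.27,0.74,0],
    [-0.27,0.74,0],
    [-0.27,0.74,0]
  ],
  "grip": [1,1,1,1,1]
}}

```text
clock: 10.45
eef_pos: [0.6482, -0.011, 0.1734]
eef_rot: [3.141, 0.001, 0.339]
ft_force: [-0.2, 0.5, 0.1]
finger_gap: 1.0
grip_force: 0.0
```

Request:
{"method": "send_rows", "body": {
  "turn": [
    [0,0,0],
    [0,0,0],
    [0,0,0],
    [0,0,0],
    [0,0,0]
  ],
  "delta_pos": [
    [-0.27,0.74,0],
    [-0.27,0.74,0],
    [-0.27,0.74,0],
    [-0.27,0.74,0],
    [-0.27,0.74,0]
  ],
  "grip": [1,1,1,1,1]
}}

```text
clock: 10.87
eef_pos: [0.6478, -0.0896, 0.1742]
eef_rot: [3.141, -0.0, 0.34]
ft_force: [0.2, -0.7, -0.0]
finger_gap: 1.001
grip_force: 0.0
```

Request:
{"method": "send_rows", "body": {
  "turn": [
    [0,0,0],
    [0,0,0],
    [0,0,0],
    [0,0,0],
    [0,0,0]
  ],
  "delta_pos": [
    [-0.26,0.74,0],
    [-0.26,0.74,0],
    [0,0,0.5],
    [0,0,0],
    [0,0,0]
  ],
  "grip": [1,1,1,1,1]
}}

```text
clock: 11.28
eef_pos: [0.6474, -0.1191, 0.1631]
eef_rot: [-3.141, 0.001, 0.34]
ft_force: [0.4, 0.8, -0.2]
finger_gap: 1.002
grip_force: 0.0
```

Run:
```python
from h import *
d,hsv=snap('wrist'); H,S,V=hsv[...,0],hsv[...,1],hsv[...,2]; np.savez('w5.npz',**d)
g=(H>60)&(H<95)&(S>90); c=blob(g,(320,230)); print('lid',rect(d,c,.070),c.min(0),c.max(0))
cv2.imwrite('pics/w5.png',d['color'][:,:,::-1])
plan(.648,-.119,.025,19.5)
```

```text
lid [649.2, -121.6, 54.4, 52.5, 19.6] [279 193] [366 279]
pos [ 0.6477 -0.1187  0.1636] rot [-180.     0.    19.5] clock 11.33 gap 0.999 grip 0.0 F [0.3 0.4 0.2]
turn [-0.    0.01  0.01] shift [0.01 0.02 6.93] xy rows 1 each [0.011 0.018]
```

View pics/w5.png

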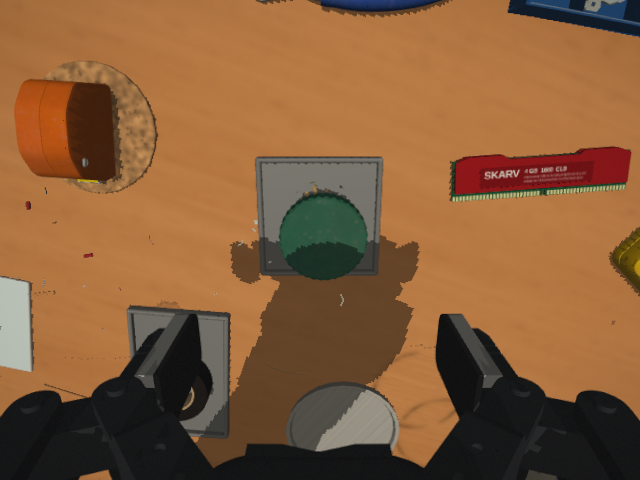

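Jar under the gripper with its lid at (322,236). The square tray is aligned with the tool, corners about (256,157) to (380,274). I'll go down and grasp.

Request:
{"method": "send_rows", "body": {
  "turn": [
    [0,0,0],
    [0,0,0],
    [0,0,0],
    [0,0,0],
    [0,0,0]
  ],
  "delta_pos": [
    [0.03,0.14,1],
    [0,0,1],
    [0,0,1],
    [0,0,1],
    [0,0,1]
  ],
  "grip": [1,1,1,1,1]
}}

```text
clock: 11.75
eef_pos: [0.6497, -0.1206, 0.0637]
eef_rot: [3.141, -0.001, 0.342]
ft_force: [0.5, 0.5, -0.4]
finger_gap: 0.996
grip_force: 0.0
```

Request:
{"method": "send_rows", "body": {
  "turn": [
    [0,0,0],
    [0,0,0],
    [0,0,0],
    [0,0,0],
    [0,0,0]
  ],
  "delta_pos": [
    [0,0,1],
    [0,0,0.9],
    [0,0,0],
    [0,0,0],
    [0,0,0]
  ],
  "grip": [1,1,1,0.6,0.4]
}}

```text
clock: 12.17
eef_pos: [0.6502, -0.1213, 0.0275]
eef_rot: [3.14, -0.001, 0.341]
ft_force: [0.0, 0.1, 0.6]
finger_gap: 0.742
grip_force: 0.0
```

Request:
{"method": "send_rows", "body": {
  "turn": [
    [0,0,0],
    [0,0,0],
    [0,0,0],
    [0,0,0],
    [0,0,0]
  ],
  "delta_pos": [
    [0,0,0],
    [0,0,0],
    [0,0,0],
    [0,0,0],
    [0,0,0]
  ],
  "grip": [0.2,0,-0.5,-1,-1]
}}

```text
clock: 12.58
eef_pos: [0.6509, -0.1216, 0.0285]
eef_rot: [3.139, -0.004, 0.341]
ft_force: [-0.1, 1.8, 6.2]
finger_gap: 0.618
grip_force: 63.6
```

Run:
```python
from h import *
plan(.459,-.210,.15,19.5)
d=dict(np.load('w5.npz')); hsv=cv2.cvtColor(d['color'],cv2.COLOR_RGB2HSV).astype(int); H,S,V=hsv[...,0],hsv[...,1],hsv[...,2]
top=ray(d,[(256,157),(382,158)],.009)*1000; print('square top edge',top.round(1), 'centre',(top.mean(0)-46*np.array([np.cos(np.radians(19.5)),np.sin(np.radians(19.5))])).round(1))
```

```text
pos [ 0.6509 -0.1216  0.0285] rot [179.9  -0.2  19.5] clock 12.58 gap 0.618 grip 63.6 F [-0.1  1.8  6.2]
turn [ 0.02 -0.03  0.  ] shift [-10.52   0.96  -6.08] xy rows 14 each [-0.751  0.069]
square top edge [[ 671.1  -64.1]
 [ 700.4 -148.9]] centre [ 642.4 -121.8]
```

Request:
{"method": "send_rows", "body": {
  "turn": [
    [0,0,0],
    [0,0,0],
    [0,0,0],
    [0,0,0],
    [0,0,0]
  ],
  "delta_pos": [
    [0,0,-0.5],
    [0,0,-1],
    [0,0,-1],
    [0,0,-1],
    [0,0,-1]
  ],
  "grip": [-1,-1,-1,-1,-1]
}}

```text
clock: 13.0
eef_pos: [0.6492, -0.1217, 0.1178]
eef_rot: [3.141, 0.0, 0.34]
ft_force: [0.1, -0.3, -0.8]
finger_gap: 0.616
grip_force: 63.1
```

Request:
{"method": "send_rows", "body": {
  "turn": [
    [0,0,0],
    [0,0,0],
    [0,0,0],
    [0,0,0],
    [0,0,0]
  ],
  "delta_pos": [
    [-0.42,0.08,-0.5],
    [-0.8,0.075,0],
    [-0.8,0.075,0],
    [-0.8,0.075,0],
    [-0.8,0.075,0]
  ],
  "grip": [-1,-1,-1,-1,-1]
}}

```text
clock: 13.42
eef_pos: [0.5823, -0.1535, 0.1262]
eef_rot: [3.141, 0.001, 0.34]
ft_force: [-0.2, -0.2, -1.2]
finger_gap: 0.615
grip_force: 63.1
```

Request:
{"method": "send_rows", "body": {
  "turn": [
    [0,0,0],
    [0,0,0],
    [0,0,0],
    [0,0,0],
    [0,0,0]
  ],
  "delta_pos": [
    [-0.8,0.075,0],
    [-0.8,0.075,0],
    [-0.8,0.075,0],
    [-0.8,0.075,0],
    [-0.8,0.075,0]
  ],
  "grip": [-1,-1,-1,-1,-1]
}}

```text
clock: 13.83
eef_pos: [0.5092, -0.1872, 0.1261]
eef_rot: [3.141, 0.001, 0.34]
ft_force: [0.4, -0.2, -1.9]
finger_gap: 0.614
grip_force: 63.1
```

Request:
{"method": "send_rows", "body": {
  "turn": [
    [0,0,0],
    [0,0,0],
    [0,0,0],
    [0,0,0],
    [0,0,0]
  ],
  "delta_pos": [
    [-0.8,0.075,0],
    [-0.8,0.075,0],
    [-0.8,0.075,0],
    [-0.4,0,0],
    [0,0,0]
  ],
  "grip": [-1,-1,-1,-1,-1]
}}

```text
clock: 14.25
eef_pos: [0.4578, -0.2103, 0.1264]
eef_rot: [3.141, 0.0, 0.339]
ft_force: [0.1, -0.4, -2.1]
finger_gap: 0.619
grip_force: 63.1
```

Run:
```python
from h import *
plan(.461,-.2097,.0315,19.5)
```

```text
pos [ 0.4578 -0.2103  0.1264] rot [180.    0.   19.4] clock 14.25 gap 0.619 grip 63.1 F [ 0.1 -0.4 -2.1]
turn [ 0.01  0.   -0.02] shift [0.16 0.03 4.74] xy rows 1 each [0.16  0.027]
```

Request:
{"method": "send_rows", "body": {
  "turn": [
    [0,0,0],
    [0,0,0],
    [0,0,0],
    [0,0,0],
    [0,0,0]
  ],
  "delta_pos": [
    [0.16,0.03,1],
    [0,0,1],
    [0,0,1],
    [0,0,1],
    [0,0,0.5]
  ],
  "grip": [-1,-1,-1,-1,-1]
}}

```text
clock: 14.67
eef_pos: [0.4622, -0.2086, 0.0339]
eef_rot: [-3.14, 0.002, 0.341]
ft_force: [-0.5, -0.3, -1.2]
finger_gap: 0.619
grip_force: 63.1
```

Request:
{"method": "send_rows", "body": {
  "turn": [
    [0,0,0],
    [0,0,0],
    [0,0,0],
    [0,0,0],
    [0,0,0]
  ],
  "delta_pos": [
    [0,0,0.2],
    [0,0,0.1],
    [0,0,0],
    [0,0,0],
    [0,0,0]
  ],
  "grip": [-1,-1,-1,-1,-1]
}}

```text
clock: 15.08
eef_pos: [0.4636, -0.2095, 0.0312]
eef_rot: [3.14, -0.001, 0.341]
ft_force: [-0.4, -0.4, -0.8]
finger_gap: 0.613
grip_force: 63.1
```

Request:
{"method": "send_rows", "body": {
  "turn": [
    [0,0,0],
    [0,0,0],
    [0,0,0],
    [0,0,0],
    [0,0,0]
  ],
  "delta_pos": [
    [-0.1,0,0.06],
    [0,0,0.06],
    [0,0,0],
    [0,0,0],
    [0,0,0]
  ],
  "grip": [-1,-1,-1,-1,-1]
}}

```text
clock: 15.5
eef_pos: [0.4612, -0.2101, 0.0285]
eef_rot: [3.14, -0.001, 0.34]
ft_force: [-2.0, 0.4, 5.7]
finger_gap: 0.614
grip_force: 63.8
```

Request:
{"method": "send_rows", "body": {
  "turn": [
    [0,0,0],
    [0,0,0],
    [0,0,0],
    [0,0,0],
    [0,0,0]
  ],
  "delta_pos": [
    [0,0,0],
    [0,0,0],
    [0,0,0],
    [0,0,0],
    [0,0,0]
  ],
  "grip": [0.3,0.4,0.6,0.8,1]
}}

```text
clock: 15.92
eef_pos: [0.4609, -0.2098, 0.0276]
eef_rot: [3.141, 0.0, 0.341]
ft_force: [-0.4, 0.3, 0.1]
finger_gap: 0.996
grip_force: 0.0
```

Request:
{"method": "send_rows", "body": {
  "turn": [
    [0,0,0],
    [0,0,0],
    [0,0,0],
    [0,0,0],
    [0,0,0]
  ],
  "delta_pos": [
    [0,0,-0.4],
    [0,0,-1],
    [0,0,-1],
    [0,0,-1],
    [0,0,-1]
  ],
  "grip": [1,1,1,1,1]
}}

```text
clock: 16.33
eef_pos: [0.4608, -0.2098, 0.1173]
eef_rot: [3.141, -0.0, 0.341]
ft_force: [0.4, 0.1, -0.1]
finger_gap: 1.003
grip_force: 0.0
```

Request:
{"method": "send_rows", "body": {
  "turn": [
    [0,0,0],
    [0,0,0],
    [0,0,0],
    [0,0,0],
    [0,0,0]
  ],
  "delta_pos": [
    [0,0,-1],
    [0,0,-1],
    [0,0,-1],
    [0,0,0],
    [0,0,0]
  ],
  "grip": [1,1,1,1,1]
}}

```text
clock: 16.75
eef_pos: [0.4616, -0.2101, 0.1773]
eef_rot: [3.139, -0.002, 0.341]
ft_force: [-1.1, 0.1, 0.1]
finger_gap: 1.0
grip_force: 0.0
```

Run:
```python
from h import *
d,hsv=snap('wrist'); H,S,V=hsv[...,0],hsv[...,1],hsv[...,2]; np.savez('w6.npz',**d)
g=(H>60)&(H<95)&(S>90); c=blob(g,(320,230)); print('lid',rect(d,c,.070),c.min(0),c.max(0))
cv2.imwrite('pics/w6.png',d['color'][:,:,::-1])
plan(.462,.125,.18,33)
```

```text
lid [459.5, -210.5, 54.0, 52.3, 38.6] [276 193] [358 274]
pos [ 0.461  -0.2098  0.1761] rot [179.9  -0.   19.5] clock 16.8 gap 1.001 grip 0.0 F [ 0.1 -0.2  0.3]
turn [ 0.01 -0.   -2.25] shift [  9.16 -14.01  -0.19] xy rows 18 each [ 0.509 -0.778]
```

View pics/w6.png

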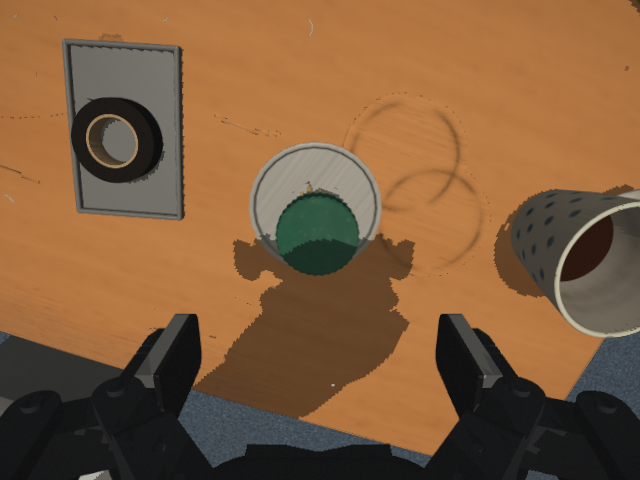

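The jar stands upright in the dish with its lid at (317,234) over a dish centred at (316,204) (parallax); by ray they agree within about 1 mm. Next is the heat sink.

Request:
{"method": "send_rows", "body": {
  "turn": [
    [0,0,-1],
    [0,0,-1],
    [0,0,-0.25],
    [0,0,0],
    [0,0,0]
  ],
  "delta_pos": [
    [0,0,0],
    [0,0,0],
    [0,0,0],
    [0.54,-0.82,0],
    [0.54,-0.82,0]
  ],
  "grip": [1,1,1,1,1]
}}

```text
clock: 17.22
eef_pos: [0.4603, -0.1704, 0.1742]
eef_rot: [-3.14, 0.002, 0.574]
ft_force: [0.9, 1.1, 0.5]
finger_gap: 0.998
grip_force: 0.0
```

Request:
{"method": "send_rows", "body": {
  "turn": [
    [0,0,0],
    [0,0,0],
    [0,0,0],
    [0,0,0],
    [0,0,0]
  ],
  "delta_pos": [
    [0.54,-0.82,0],
    [0.54,-0.82,0],
    [0.54,-0.82,0],
    [0.54,-0.82,0],
    [0.54,-0.82,0]
  ],
  "grip": [1,1,1,1,1]
}}

```text
clock: 17.63
eef_pos: [0.4608, -0.0713, 0.1744]
eef_rot: [-3.141, 0.002, 0.576]
ft_force: [0.8, 1.1, 0.1]
finger_gap: 0.998
grip_force: 0.0
```

Request:
{"method": "send_rows", "body": {
  "turn": [
    [0,0,0],
    [0,0,0],
    [0,0,0],
    [0,0,0],
    [0,0,0]
  ],
  "delta_pos": [
    [0.54,-0.82,0],
    [0.54,-0.82,0],
    [0.54,-0.82,0],
    [0.54,-0.82,0],
    [0.54,-0.82,0]
  ],
  "grip": [1,1,1,1,1]
}}

```text
clock: 18.05
eef_pos: [0.4614, 0.0268, 0.1743]
eef_rot: [-3.141, 0.002, 0.576]
ft_force: [-0.8, -0.2, -0.5]
finger_gap: 0.998
grip_force: 0.0
```

Request:
{"method": "send_rows", "body": {
  "turn": [
    [0,0,0],
    [0,0,0],
    [0,0,0],
    [0,0,0],
    [0,0,0]
  ],
  "delta_pos": [
    [0.54,-0.82,0],
    [0.54,-0.82,0],
    [0.54,-0.82,0],
    [0.54,-0.82,0],
    [0.54,-0.82,0]
  ],
  "grip": [1,1,1,1,1]
}}

```text
clock: 18.47
eef_pos: [0.4621, 0.1248, 0.1743]
eef_rot: [3.142, 0.002, 0.576]
ft_force: [0.0, 0.5, 0.5]
finger_gap: 1.0
grip_force: 0.0
```

Request:
{"method": "send_rows", "body": {
  "turn": [
    [0,0,0],
    [0,0,0],
    [0,0,0],
    [0,0,0],
    [0,0,0]
  ],
  "delta_pos": [
    [0,0,0.5],
    [0,0,0.5],
    [0,0,0],
    [0,0,0],
    [0,0,0]
  ],
  "grip": [1,1,1,1,1]
}}

```text
clock: 18.88
eef_pos: [0.4627, 0.1232, 0.1551]
eef_rot: [3.141, 0.001, 0.575]
ft_force: [-0.7, 0.3, 0.6]
finger_gap: 1.0
grip_force: 0.0
```

Run:
```python
from h import *
d,hsv=snap('wrist'); np.savez('w7.npz',**d); cv2.imwrite('pics/w7.png',d['color'][:,:,::-1])
H,S,V=hsv[...,0],hsv[...,1],hsv[...,2]; k=V<70; k[310:]=0
c=blob(k,(320,210)); print('sink',rect(d,c,.026),rect(d,c,.004),c.min(0),c.max(0))
m=((S<60)&(V>100))|(k); c=blob(m[:310],(320,210)); print('mat',rect(d,c,.004),c.min(0),c.max(0))
plan(.462,.125,.18,33)
```

```text
sink [468.4, 133.2, 42.5, 37.8, 32.9] [463.4, 130.4, 45.9, 40.9, 32.9] [282 176] [338 237]
mat [460.7, 123.5, 89.4, 89.3, 7.9] [238 134] [396 287]
pos [0.463  0.1233 0.1556] rot [180.    0.   32.9] clock 18.93 gap 0.999 grip 0.0 F [ 0.2 -0.4  0.7]
turn [ 0.01  0.   -0.01] shift [ 0.01 -0.1  -1.22] xy rows 1 each [ 0.007 -0.099]
```

View pics/w7.png

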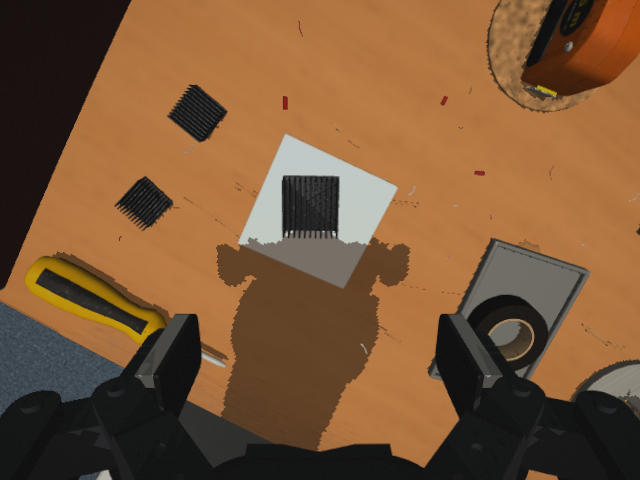

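The heat sink is square to the tool at (310,207), on a mat centred at (317,211), with the two small ones well clear at (197,112) and (145,203). I'll go down with a partly open gripper and grasp.

Request:
{"method": "send_rows", "body": {
  "turn": [
    [0,0,0],
    [0,0,0],
    [0,0,0],
    [0,0,0],
    [0,0,0]
  ],
  "delta_pos": [
    [0.39,-0.28,0.4],
    [0,0,1],
    [0,0,1],
    [0,0,1],
    [0,0,1]
  ],
  "grip": [0.6,0.6,0.6,0.6,0.6]
}}

```text
clock: 19.35
eef_pos: [0.4669, 0.1332, 0.0666]
eef_rot: [3.141, -0.001, 0.576]
ft_force: [0.3, 0.9, 0.7]
finger_gap: 0.8
grip_force: 0.0
```

Request:
{"method": "send_rows", "body": {
  "turn": [
    [0,0,0],
    [0,0,0],
    [0,0,0],
    [0,0,0],
    [0,0,0]
  ],
  "delta_pos": [
    [0,0,1],
    [0,0,1],
    [0,0,0.7],
    [0,0,0.2],
    [0,0,0]
  ],
  "grip": [0.6,0.6,0.6,0.6,0.6]
}}

```text
clock: 19.77
eef_pos: [0.4658, 0.1328, 0.0083]
eef_rot: [-3.142, 0.002, 0.576]
ft_force: [-0.6, -0.0, -0.0]
finger_gap: 0.798
grip_force: 0.0
```

Run:
```python
from h import *
plan(.4665,.1323,.008,32.9)
```

```text
pos [0.4658 0.1328 0.0083] rot [-1.8e+02  1.0e-01  3.3e+01] clock 19.77 gap 0.798 grip 0.0 F [-0.6 -0.  -0. ]
turn [-0.    0.02  0.02] shift [0.02 0.04 0.02] xy rows 1 each [0.018 0.04 ]
```

Request:
{"method": "send_rows", "body": {
  "turn": [
    [0,0,0],
    [0,0,0],
    [0,0,0],
    [0,0,0],
    [0,0,0]
  ],
  "delta_pos": [
    [0,0,0],
    [0,0,0],
    [0,0,0],
    [0,0,0],
    [0,0,0]
  ],
  "grip": [0.4,0.2,0,-0.3,-1]
}}

```text
clock: 20.18
eef_pos: [0.4676, 0.1332, 0.0109]
eef_rot: [3.14, -0.002, 0.576]
ft_force: [-0.5, 0.5, 6.3]
finger_gap: 0.445
grip_force: 61.3
```

Request:
{"method": "send_rows", "body": {
  "turn": [
    [0,0,0],
    [0,0,0],
    [0,0,0],
    [0,0,0],
    [0,0,0]
  ],
  "delta_pos": [
    [0,0,0],
    [0,0,0],
    [0,0,0],
    [0,0,-0.2],
    [0,0,-0.4]
  ],
  "grip": [-1,-1,-1,-1,-1]
}}

```text
clock: 20.6
eef_pos: [0.4658, 0.1327, 0.0213]
eef_rot: [3.141, 0.002, 0.576]
ft_force: [-0.1, -0.3, -1.3]
finger_gap: 0.441
grip_force: 60.6
```

Request:
{"method": "send_rows", "body": {
  "turn": [
    [0,0,0],
    [0,0,0],
    [0,0,0],
    [0,0,0],
    [0,0,0]
  ],
  "delta_pos": [
    [0,0,-1],
    [0,0,-1],
    [0,0,-1],
    [0,0,-1],
    [0,0,-1]
  ],
  "grip": [-1,-1,-1,-1,-1]
}}

```text
clock: 21.02
eef_pos: [0.4662, 0.1328, 0.1231]
eef_rot: [3.141, 0.0, 0.576]
ft_force: [0.0, -0.2, 0.3]
finger_gap: 0.44
grip_force: 60.6
```

Run:
```python
from h import *
plan(.642,-.1215,.12,19.5)
```

```text
pos [0.4662 0.1328 0.1231] rot [180.   0.  33.] clock 21.02 gap 0.44 grip 60.6 F [ 0.  -0.2  0.3]
turn [ 0.01 -0.    2.25] shift [ 4.04 14.92  0.15] xy rows 19 each [0.213 0.785]
```

Request:
{"method": "send_rows", "body": {
  "turn": [
    [0,0,1],
    [0,0,1],
    [0,0,0.25],
    [0,0,0],
    [0,0,0]
  ],
  "delta_pos": [
    [0,0,0],
    [0,0,0],
    [0,0,0],
    [0.21,0.77,0],
    [0.21,0.77,0]
  ],
  "grip": [-1,-1,-1,-1,-1]
}}

```text
clock: 21.43
eef_pos: [0.4845, 0.1068, 0.1223]
eef_rot: [3.141, -0.0, 0.342]
ft_force: [1.0, 0.2, -0.8]
finger_gap: 0.441
grip_force: 60.5
```

Request:
{"method": "send_rows", "body": {
  "turn": [
    [0,0,0],
    [0,0,0],
    [0,0,0],
    [0,0,0],
    [0,0,0]
  ],
  "delta_pos": [
    [0.21,0.79,0],
    [0.21,0.79,0],
    [0.21,0.79,0],
    [0.21,0.79,0],
    [0.21,0.79,0]
  ],
  "grip": [-1,-1,-1,-1,-1]
}}

```text
clock: 21.85
eef_pos: [0.5311, 0.0385, 0.1222]
eef_rot: [3.141, -0.0, 0.34]
ft_force: [0.3, 0.0, -0.3]
finger_gap: 0.44
grip_force: 60.5
```

Request:
{"method": "send_rows", "body": {
  "turn": [
    [0,0,0],
    [0,0,0],
    [0,0,0],
    [0,0,0],
    [0,0,0]
  ],
  "delta_pos": [
    [0.21,0.79,0],
    [0.21,0.79,0],
    [0.21,0.79,0],
    [0.21,0.79,0],
    [0.21,0.79,0]
  ],
  "grip": [-1,-1,-1,-1,-1]
}}

```text
clock: 22.27
eef_pos: [0.5777, -0.0292, 0.122]
eef_rot: [3.141, -0.0, 0.341]
ft_force: [0.1, 0.7, -1.6]
finger_gap: 0.442
grip_force: 60.5
```

Request:
{"method": "send_rows", "body": {
  "turn": [
    [0,0,0],
    [0,0,0],
    [0,0,0],
    [0,0,0],
    [0,0,0]
  ],
  "delta_pos": [
    [0.21,0.79,0],
    [0.21,0.79,0],
    [0.21,0.79,0],
    [0.21,0.79,0],
    [0.21,0.79,0]
  ],
  "grip": [-1,-1,-1,-1,-1]
}}

```text
clock: 22.68
eef_pos: [0.6239, -0.097, 0.1216]
eef_rot: [3.141, 0.0, 0.34]
ft_force: [0.1, -0.4, -0.7]
finger_gap: 0.444
grip_force: 60.5
```

Request:
{"method": "send_rows", "body": {
  "turn": [
    [0,0,0],
    [0,0,0],
    [0,0,0],
    [0,0,0],
    [0,0,0]
  ],
  "delta_pos": [
    [0.21,0.79,0],
    [0.21,0.79,0],
    [0,0,0],
    [0,0,0],
    [0,0,0]
  ],
  "grip": [-1,-1,-1,-1,-1]
}}

```text
clock: 23.1
eef_pos: [0.6414, -0.1227, 0.1214]
eef_rot: [3.142, 0.001, 0.34]
ft_force: [-0.2, 0.9, -0.8]
finger_gap: 0.442
grip_force: 60.5
```

Run:
```python
from h import *
d,hsv=snap('wrist'); np.savez('w8.npz',**d); cv2.imwrite('pics/w8.png',d['color'][:,:,::-1])
plan(.642,-.1215,.014,19.5)
```

```text
pos [ 0.6413 -0.1224  0.1216] rot [180.    0.   19.5] clock 23.15 gap 0.44 grip 60.5 F [ 0.1 -0.4 -0.9]
turn [0. 0. 0.] shift [ 0.05 -0.03  5.38] xy rows 1 each [ 0.045 -0.029]
```

View pics/w8.png

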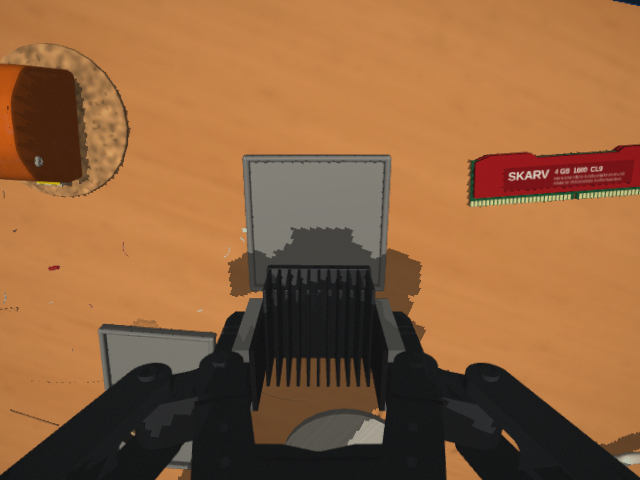

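Heat sink held level, centred on column 319 between the pads. The square tray is ahead with its top edge from (243,155) to (391,155), parallel to the tool.

Run:
```python
from h import *
d=dict(np.load('w8.npz')); a=np.radians(19.5); u=np.array([np.cos(a),np.sin(a)])
t=ray(d,[(243,155),(391,155)],.009)*1000; print('square centre',(t.mean(0)-46*u).round(1),'side',np.hypot(*(t[1]-t[0])).round(1),'ang',np.degrees(np.arctan2(t[0,0]-t[1,0],t[0,1]-t[1,1])).round(1))
s=ray(d,[(319,267)],.1147)*1000; print('sink centre',(s-20*u).round(1), 'if top edge',(ray(d,[(319,267)],.1367)*1000-20*u).round(1))
```

```text
square centre [ 642.8 -121.8] side 90.4 ang -19.5
sink centre [[ 639.6 -124.1]] if top edge [[ 648.3 -121. ]]
```

Request:
{"method": "send_rows", "body": {
  "turn": [
    [0,0,0],
    [0,0,0],
    [0,0,0],
    [0,0,0],
    [0,0,0]
  ],
  "delta_pos": [
    [0.15,-0.04,0.4],
    [0,0,1],
    [0,0,1],
    [0,0,1],
    [0,0,1]
  ],
  "grip": [-1,-1,-1,-1,-1]
}}

```text
clock: 23.57
eef_pos: [0.644, -0.12, 0.0327]
eef_rot: [3.141, -0.0, 0.342]
ft_force: [-0.1, 0.2, -0.5]
finger_gap: 0.442
grip_force: 60.5
```

Request:
{"method": "send_rows", "body": {
  "turn": [
    [0,0,0],
    [0,0,0],
    [0,0,0],
    [0,0,0],
    [0,0,0]
  ],
  "delta_pos": [
    [0,0,0.5],
    [0,0,0.4],
    [0,0,0.1],
    [0,0,0],
    [0,0,0]
  ],
  "grip": [-1,-1,-1,-1,-1]
}}

```text
clock: 23.98
eef_pos: [0.6449, -0.1209, 0.0148]
eef_rot: [3.14, -0.001, 0.341]
ft_force: [-0.0, 0.7, -0.4]
finger_gap: 0.439
grip_force: 60.5
```

Run:
```python
from h import *
plan(.6437,-.1205,.0105,19.5)
```

```text
pos [ 0.6449 -0.1209  0.0148] rot [ 1.799e+02 -1.000e-01  1.950e+01] clock 23.98 gap 0.439 grip 60.5 F [-0.   0.7 -0.4]
turn [ 0.01 -0.01  0.  ] shift [-0.05 -0.04  0.22] xy rows 1 each [-0.051 -0.041]
```

Request:
{"method": "send_rows", "body": {
  "turn": [
    [0,0,0],
    [0,0,0],
    [0,0,0],
    [0,0,0],
    [0,0,0]
  ],
  "delta_pos": [
    [-0.05,-0.04,0.1],
    [0,0,0.08],
    [0,0,0.04],
    [0,0,0],
    [0,0,0]
  ],
  "grip": [-1,-1,-1,-1,-1]
}}

```text
clock: 24.4
eef_pos: [0.6437, -0.1206, 0.011]
eef_rot: [3.14, -0.002, 0.34]
ft_force: [-1.6, 0.4, 5.7]
finger_gap: 0.441
grip_force: 61.3
```

Request:
{"method": "send_rows", "body": {
  "turn": [
    [0,0,0],
    [0,0,0],
    [0,0,0],
    [0,0,0],
    [0,0,0]
  ],
  "delta_pos": [
    [0,0,0],
    [0,0,0],
    [0,0,0],
    [0,0,0],
    [0,0,-0.1]
  ],
  "grip": [-0.05,0,0.1,0.15,0.15]
}}

```text
clock: 24.82
eef_pos: [0.6427, -0.1205, 0.0109]
eef_rot: [3.141, 0.001, 0.34]
ft_force: [-0.3, -0.0, 0.1]
finger_gap: 0.574
grip_force: 0.0
```

Request:
{"method": "send_rows", "body": {
  "turn": [
    [0,0,0],
    [0,0,0],
    [0,0,0],
    [0,0,0],
    [0,0,0]
  ],
  "delta_pos": [
    [0,0,-0.4],
    [0,0,-1],
    [0,0,-1],
    [0,0,-1],
    [0,0,-1]
  ],
  "grip": [0.15,0.15,1,1,1]
}}

```text
clock: 25.23
eef_pos: [0.643, -0.1205, 0.101]
eef_rot: [3.141, -0.0, 0.341]
ft_force: [0.1, -0.4, 0.8]
finger_gap: 0.968
grip_force: 0.0
```

Request:
{"method": "send_rows", "body": {
  "turn": [
    [0,0,0],
    [0,0,0],
    [0,0,0],
    [0,0,0],
    [0,0,0]
  ],
  "delta_pos": [
    [0,0,-1],
    [0,0,-1],
    [0,0,-1],
    [0,0,0],
    [0,0,0]
  ],
  "grip": [1,1,1,1,1]
}}

```text
clock: 25.65
eef_pos: [0.6439, -0.1206, 0.1613]
eef_rot: [3.139, -0.003, 0.34]
ft_force: [-0.0, -0.0, -1.3]
finger_gap: 1.001
grip_force: 0.0
```

Run:
```python
from h import *
d,hsv=snap('wrist'); np.savez('w9.npz',**d); cv2.imwrite('pics/w9.png',d['color'][:,:,::-1])
plan(.463,-.057,.16,105)
```

```text
pos [ 0.6431 -0.1204  0.1597] rot [179.9  -0.   19.5] clock 25.7 gap 1.001 grip 0.0 F [ 0.3 -0.1 -0.4]
turn [ 1.000e-02  0.000e+00 -1.425e+01] shift [ 5.4  -7.88 -0.01] xy rows 10 each [ 0.54  -0.788]
```

View pics/w9.png

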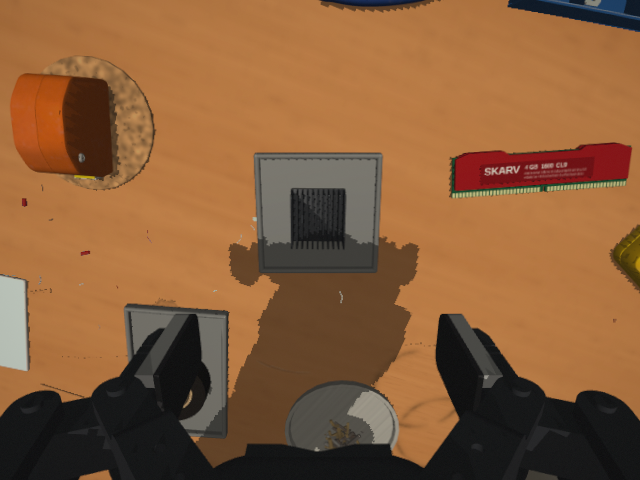

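Heat sink placed at (318,218), square and central in its tray. Next is the tape roll, gripped along the oblong tray's length (yaw about 105°).

Request:
{"method": "send_rows", "body": {
  "turn": [
    [0,0,-1],
    [0,0,-1],
    [0,0,-1],
    [0,0,-1],
    [0,0,-1]
  ],
  "delta_pos": [
    [0,0,0],
    [0,0,0],
    [0,0,0],
    [0,0,0],
    [0,0,0]
  ],
  "grip": [1,1,1,1,1]
}}

```text
clock: 26.12
eef_pos: [0.6422, -0.1203, 0.1576]
eef_rot: [-3.14, 0.002, 0.869]
ft_force: [-0.9, 0.0, -0.9]
finger_gap: 0.996
grip_force: 0.0
```

Request:
{"method": "send_rows", "body": {
  "turn": [
    [0,0,-1],
    [0,0,-1],
    [0,0,-1],
    [0,0,-1],
    [0,0,-1]
  ],
  "delta_pos": [
    [0,0,0],
    [0,0,0],
    [0,0,0],
    [0,0,0],
    [0,0,0]
  ],
  "grip": [1,1,1,1,1]
}}

```text
clock: 26.53
eef_pos: [0.6422, -0.1203, 0.1576]
eef_rot: [-3.139, 0.001, 1.393]
ft_force: [0.8, -1.3, 0.2]
finger_gap: 1.003
grip_force: 0.0
```

Request:
{"method": "send_rows", "body": {
  "turn": [
    [0,0,-1],
    [0,0,-1],
    [0,0,-1],
    [0,0,-1],
    [0,0,-0.25]
  ],
  "delta_pos": [
    [0,0,0],
    [0,0,0],
    [0,0,0],
    [0,0,0],
    [0,0,0]
  ],
  "grip": [1,1,1,1,1]
}}

```text
clock: 26.95
eef_pos: [0.6422, -0.1203, 0.1576]
eef_rot: [-3.139, -0.001, 1.837]
ft_force: [-0.5, 0.3, -0.5]
finger_gap: 1.006
grip_force: 0.0
```

Request:
{"method": "send_rows", "body": {
  "turn": [
    [0,0,0],
    [0,0,0],
    [0,0,0],
    [0,0,0],
    [0,0,0]
  ],
  "delta_pos": [
    [0.54,-0.79,0],
    [0.54,-0.79,0],
    [0.54,-0.79,0],
    [0.54,-0.79,0],
    [0.54,-0.79,0]
  ],
  "grip": [1,1,1,1,1]
}}

```text
clock: 27.37
eef_pos: [0.551, -0.0883, 0.1576]
eef_rot: [-3.139, -0.0, 1.833]
ft_force: [-0.3, -0.4, 0.3]
finger_gap: 1.0
grip_force: 0.0
```

Request:
{"method": "send_rows", "body": {
  "turn": [
    [0,0,0],
    [0,0,0],
    [0,0,0],
    [0,0,0],
    [0,0,0]
  ],
  "delta_pos": [
    [0.54,-0.79,0],
    [0.54,-0.79,0],
    [0.54,-0.79,0],
    [0.54,-0.79,0],
    [0.54,-0.79,0]
  ],
  "grip": [1,1,1,1,1]
}}

```text
clock: 27.78
eef_pos: [0.4606, -0.0567, 0.1578]
eef_rot: [-3.139, -0.0, 1.833]
ft_force: [0.8, -1.0, 0.1]
finger_gap: 0.999
grip_force: 0.0
```

Request:
{"method": "send_rows", "body": {
  "turn": [
    [0,0,0],
    [0,0,0],
    [0,0,0],
    [0,0,0],
    [0,0,0]
  ],
  "delta_pos": [
    [0,0,0],
    [0,0,0],
    [0,0,0],
    [0,0,0],
    [0,0,0]
  ],
  "grip": [1,1,1,1,1]
}}

```text
clock: 28.2
eef_pos: [0.463, -0.0572, 0.1588]
eef_rot: [-3.141, 0.001, 1.833]
ft_force: [0.6, 0.2, -0.8]
finger_gap: 0.998
grip_force: 0.0
```

Run:
```python
from h import *
d,hsv=snap('wrist'); np.savez('w10.npz',**d); cv2.imwrite('pics/w10.png',d['color'][:,:,::-1])
plan(.463,-.057,.01,105)
```

```text
pos [ 0.4629 -0.0572  0.1589] rot [-180.    0.  105.] clock 28.25 gap 1.0 grip 0.0 F [ 0.   0.  -0.2]
turn [-0.    0.01 -0.  ] shift [0.01 0.01 7.45] xy rows 1 each [0.009 0.005]
```

View pics/w10.png

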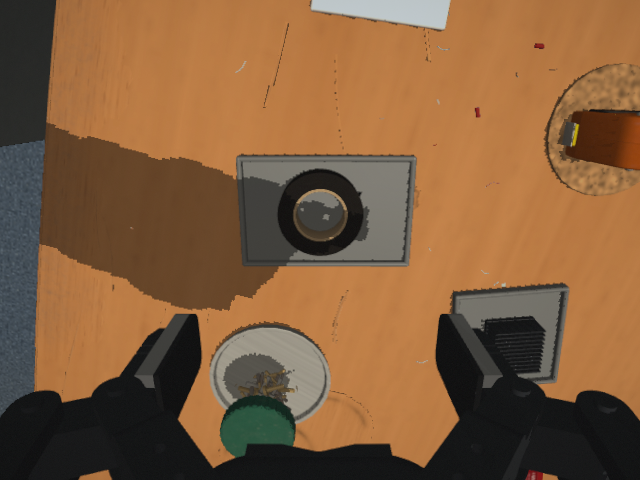

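Roll outline at (278–363, 169–255), tray corners at about (237,155), (416,156), (410,265) and (243,265). Jar upright at (258,428).

Run:
```python
from h import *
d=dict(np.load('w10.npz')); hsv=cv2.cvtColor(d['color'],cv2.COLOR_RGB2HSV).astype(int); V=hsv[...,2]
k=(V<45)&(np.hypot(np.arange(640)[None]-320,np.arange(480)[:,None]-212)<50); k=cv2.morphologyEx(k.astype(np.uint8),cv2.MORPH_OPEN,np.ones((9,9)))
c=blob(k,(320,212)); print(c.min(0),c.max(0))
for z in(.023,.004):
    (x,y),r=cv2.minEnclosingCircle(np.float32(ray(d,c,z)*1000)); print('roll',z,round(x,1),round(y,1),round(r,1))
a=np.radians(105); u=np.array([np.cos(a),np.sin(a)])
t=ray(d,[(237,155),(416,156)],.009)*1000; print('oblong',t.round(1),(t.mean(0)-42*u).round(1),np.hypot(*(t[1]-t[0])).round(1),np.degrees(np.arctan2(*(t[1]-t[0])[::-1])).round(1))
b=ray(d,[(243,265),(410,265)],.009)*1000; print((b.mean(0)+42*u).round(1))
```

```text
[278 170] [362 254]
roll 0.023 461.9 -52.7 30.9
roll 0.004 463.3 -57.7 33.0
oblong [[396.3 -30.5]
 [517.7   1.5]] [467.8 -55.1] 125.6 14.8
[468.1 -53.8]
```

Request:
{"method": "send_rows", "body": {
  "turn": [
    [0,0,0],
    [0,0,0],
    [0,0,0],
    [0,0,0],
    [0,0,0]
  ],
  "delta_pos": [
    [0.15,0,0.4],
    [0,0,1],
    [0,0,1],
    [0,0,1],
    [0,0,1]
  ],
  "grip": [0.7,0.7,0.7,0.7,0.7]
}}

```text
clock: 28.67
eef_pos: [0.4616, -0.0541, 0.0697]
eef_rot: [-3.141, 0.001, 1.833]
ft_force: [0.1, 0.4, -0.8]
finger_gap: 0.846
grip_force: 0.0
```

Request:
{"method": "send_rows", "body": {
  "turn": [
    [0,0,0],
    [0,0,0],
    [0,0,0],
    [0,0,0],
    [0,0,0]
  ],
  "delta_pos": [
    [0,0,1],
    [0,0,1],
    [0,0,0.6],
    [0,0,0.4],
    [0,0,0.2]
  ],
  "grip": [0.7,0.7,0.7,0.7,0.7]
}}

```text
clock: 29.08
eef_pos: [0.4609, -0.054, 0.0057]
eef_rot: [-3.14, -0.0, 1.833]
ft_force: [-0.9, -0.4, 0.3]
finger_gap: 0.85
grip_force: 0.0
```

Request:
{"method": "send_rows", "body": {
  "turn": [
    [0,0,0],
    [0,0,0],
    [0,0,0],
    [0,0,0],
    [0,0,0]
  ],
  "delta_pos": [
    [0,0,0],
    [0,0,0],
    [0,0,0],
    [0,0,0],
    [0,0,0]
  ],
  "grip": [0.6,0.4,0.2,0,-1]
}}

```text
clock: 29.5
eef_pos: [0.4625, -0.0543, 0.0084]
eef_rot: [3.14, 0.001, 1.833]
ft_force: [-0.9, -0.6, 5.8]
finger_gap: 0.675
grip_force: 64.5
```

Request:
{"method": "send_rows", "body": {
  "turn": [
    [0,0,0],
    [0,0,0],
    [0,0,0],
    [0,0,0],
    [0,0,0]
  ],
  "delta_pos": [
    [0,0,0],
    [0,0,0],
    [0,0,-0.2],
    [0,0,-0.4],
    [0,0,-0.4]
  ],
  "grip": [-1,-1,-1,-1,-1]
}}

```text
clock: 29.92
eef_pos: [0.4615, -0.0542, 0.0278]
eef_rot: [-3.141, 0.001, 1.833]
ft_force: [0.3, -0.2, -0.9]
finger_gap: 0.673
grip_force: 64.0
```

Request:
{"method": "send_rows", "body": {
  "turn": [
    [0,0,0],
    [0,0,0],
    [0,0,0],
    [0,0,0],
    [0,0,0]
  ],
  "delta_pos": [
    [0,0,-1],
    [0,0,-1],
    [0,0,-1],
    [0.78,0.2,0],
    [0.78,0.2,0]
  ],
  "grip": [-1,-1,-1,-1,-1]
}}

```text
clock: 30.33
eef_pos: [0.4627, -0.0222, 0.0896]
eef_rot: [3.138, 0.002, 1.831]
ft_force: [0.6, -0.1, -0.7]
finger_gap: 0.672
grip_force: 64.1
```

Request:
{"method": "send_rows", "body": {
  "turn": [
    [0,0,0],
    [0,0,0],
    [0,0,0],
    [0,0,0],
    [0,0,0]
  ],
  "delta_pos": [
    [0.78,0.2,0],
    [0.78,0.2,0],
    [0.78,0.2,0],
    [0.78,0.2,0],
    [0.78,0.2,0]
  ],
  "grip": [-1,-1,-1,-1,-1]
}}

```text
clock: 30.75
eef_pos: [0.4606, 0.0593, 0.088]
eef_rot: [3.141, 0.001, 1.833]
ft_force: [0.4, -1.0, 0.0]
finger_gap: 0.669
grip_force: 64.1
```

Request:
{"method": "send_rows", "body": {
  "turn": [
    [0,0,0],
    [0,0,0],
    [0,0,0],
    [0,0,0],
    [0,0,0]
  ],
  "delta_pos": [
    [0.78,0.2,0],
    [0.78,0.2,0],
    [0.78,0.2,0],
    [0.78,0.2,0],
    [0,0,0]
  ],
  "grip": [-1,-1,-1,-1,-1]
}}

```text
clock: 31.17
eef_pos: [0.46, 0.1251, 0.0879]
eef_rot: [3.14, -0.0, 1.835]
ft_force: [-0.0, 0.3, -0.3]
finger_gap: 0.67
grip_force: 64.1
```

Run:
```python
from h import *
d,hsv=snap('wrist'); np.savez('w11.npz',**d); S,V=hsv[...,1],hsv[...,2]
# held roll: near edge of the black disc in front of the pads
k=(V<45); col=np.where(k[100:400,319])[0]+100; print('roll first dark row',col[0]); r=ray(d,[(319,col[0])],ctrl.state()['eef_pos'][2]-.0044)*1000
a=np.radians(105); print('roll centre est',(r-30*np.array([np.cos(a),np.sin(a)])).round(1))
plan(.4607,.1235,.012,105)
```

```text
roll first dark row 242
roll centre est [[460.  124.1]]
pos [0.4599 0.1239 0.0878] rot [180.    0.  105.1] clock 31.22 gap 0.672 grip 64.1 F [ 0.2 -0.1 -0. ]
turn [0.01 0.01 0.02] shift [-0.03  0.03  3.79] xy rows 1 each [-0.029  0.034]
```

Request:
{"method": "send_rows", "body": {
  "turn": [
    [0,0,0],
    [0,0,0],
    [0,0,0],
    [0,0,0],
    [0,0,0]
  ],
  "delta_pos": [
    [-0.03,0.03,1],
    [0,0,1],
    [0,0,1],
    [0,0,0.6],
    [0,0,0.2]
  ],
  "grip": [-1,-1,-1,-1,-1]
}}

```text
clock: 31.63
eef_pos: [0.4591, 0.1213, 0.0095]
eef_rot: [-3.138, 0.001, 1.832]
ft_force: [0.2, 0.8, -0.2]
finger_gap: 0.671
grip_force: 64.1
```

Request:
{"method": "send_rows", "body": {
  "turn": [
    [0,0,0],
    [0,0,0],
    [0,0,0],
    [0,0,0],
    [0,0,0]
  ],
  "delta_pos": [
    [0,0,0.1],
    [0,0,0.08],
    [0,0,0.04],
    [0,0,0],
    [0,0,0]
  ],
  "grip": [-1,-1,-1,-1,-1]
}}

```text
clock: 32.05
eef_pos: [0.4612, 0.1223, 0.0083]
eef_rot: [3.14, 0.001, 1.832]
ft_force: [-3.7, -2.0, 6.9]
finger_gap: 0.669
grip_force: 64.9
```

Request:
{"method": "send_rows", "body": {
  "turn": [
    [0,0,0],
    [0,0,0],
    [0,0,0],
    [0,0,0],
    [0,0,0]
  ],
  "delta_pos": [
    [0,0,0],
    [0,0,0],
    [0,0,0],
    [0,0,0],
    [0,0,-0.1]
  ],
  "grip": [0.4,0.5,0.6,0.8,1]
}}

```text
clock: 32.47
eef_pos: [0.4604, 0.1225, 0.0085]
eef_rot: [-3.141, 0.001, 1.833]
ft_force: [0.7, 0.1, 0.4]
finger_gap: 0.998
grip_force: 0.0
```

Request:
{"method": "send_rows", "body": {
  "turn": [
    [0,0,0],
    [0,0,0],
    [0,0,0],
    [0,0,0],
    [0,0,0]
  ],
  "delta_pos": [
    [0,0,-0.4],
    [0,0,-1],
    [0,0,-1],
    [0,0,-1],
    [0,0,-1]
  ],
  "grip": [1,1,1,1,1]
}}

```text
clock: 32.88
eef_pos: [0.4604, 0.1226, 0.0983]
eef_rot: [3.141, 0.001, 1.833]
ft_force: [1.1, 0.9, -0.4]
finger_gap: 0.999
grip_force: 0.0
```

Request:
{"method": "send_rows", "body": {
  "turn": [
    [0,0,0],
    [0,0,0],
    [0,0,0],
    [0,0,0],
    [0,0,0]
  ],
  "delta_pos": [
    [0,0,-1],
    [0,0,-1],
    [0,0,-1],
    [0,0,0],
    [0,0,0]
  ],
  "grip": [1,1,1,1,1]
}}

```text
clock: 33.3
eef_pos: [0.4613, 0.1228, 0.1582]
eef_rot: [3.139, 0.001, 1.833]
ft_force: [-0.4, -0.1, -0.2]
finger_gap: 1.0
grip_force: 0.0
```

Run:
```python
from h import *
d,hsv=snap('wrist'); np.savez('w12.npz',**d); cv2.imwrite('pics/w12.png',d['color'][:,:,::-1]); S,V=hsv[...,1],hsv[...,2]
k=(V<45); k[300:]=0; k=cv2.morphologyEx(k.astype(np.uint8),cv2.MORPH_OPEN,np.ones((9,9))); c=blob(k,(320,212)); print(c.min(0),c.max(0))
for z in(.023,.004):
    (x,y),r=cv2.minEnclosingCircle(np.float32(ray(d,c,z)*1000)); print('roll',z,round(x,1),round(y,1),round(r,1))
m=(S<60)|(V<45); m[310:]=0; print('mat',rect(d,blob(m,(320,212)),.004))
plan(.6493,.0539,.17,14.8)
```

```text
[276 175] [359 259]
roll 0.023 459.7 123.8 30.9
roll 0.004 461.1 118.5 33.0
mat [460.0, 123.9, 89.3, 89.2, 97.9]
pos [0.4606 0.1226 0.157 ] rot [180.   0. 105.] clock 33.35 gap 0.998 grip 0.0 F [-0.4  0.2 -0.5]
turn [ 1.000e-02 -0.000e+00  1.504e+01] shift [ 8.25  5.73 -0.65] xy rows 11 each [0.75  0.521]
```

Roll is within 2 mm of the mat's centre by ray. Next is the tape measure: shift first, then turn, to stay inside joint 6's range.

Request:
{"method": "send_rows", "body": {
  "turn": [
    [0,0,0],
    [0,0,0],
    [0,0,0],
    [0,0,0],
    [0,0,0]
  ],
  "delta_pos": [
    [-0.52,0.75,-0.5],
    [-0.52,0.75,0],
    [-0.52,0.75,0],
    [-0.52,0.75,0],
    [-0.52,0.75,0]
  ],
  "grip": [1,1,1,1,1]
}}

```text
clock: 33.77
eef_pos: [0.5463, 0.0914, 0.1653]
eef_rot: [-3.139, 0.0, 1.833]
ft_force: [-0.2, 0.7, 0.8]
finger_gap: 1.002
grip_force: 0.0
```

Request:
{"method": "send_rows", "body": {
  "turn": [
    [0,0,0],
    [0,0,0],
    [0,0,0],
    [0,0,0],
    [0,0,0]
  ],
  "delta_pos": [
    [-0.52,0.75,0],
    [-0.52,0.75,0],
    [-0.52,0.75,0],
    [-0.52,0.75,0],
    [-0.52,0.75,0]
  ],
  "grip": [1,1,1,1,1]
}}

```text
clock: 34.18
eef_pos: [0.6323, 0.0606, 0.165]
eef_rot: [-3.139, 0.0, 1.833]
ft_force: [-0.4, 0.8, 0.5]
finger_gap: 1.001
grip_force: 0.0
```

Request:
{"method": "send_rows", "body": {
  "turn": [
    [0,0,0],
    [0,0,1],
    [0,0,1],
    [0,0,1],
    [0,0,1]
  ],
  "delta_pos": [
    [-0.52,0.75,0],
    [0,0,0],
    [0,0,0],
    [0,0,0],
    [0,0,0]
  ],
  "grip": [1,1,1,1,1]
}}

```text
clock: 34.6
eef_pos: [0.6488, 0.0546, 0.1648]
eef_rot: [-3.139, 0.001, 1.408]
ft_force: [-0.1, 0.5, 0.9]
finger_gap: 0.998
grip_force: 0.0
```

Request:
{"method": "send_rows", "body": {
  "turn": [
    [0,0,1],
    [0,0,1],
    [0,0,1],
    [0,0,1],
    [0,0,1]
  ],
  "delta_pos": [
    [0,0,0],
    [0,0,0],
    [0,0,0],
    [0,0,0],
    [0,0,0]
  ],
  "grip": [1,1,1,1,1]
}}

```text
clock: 35.02
eef_pos: [0.6487, 0.0548, 0.165]
eef_rot: [-3.14, 0.002, 0.885]
ft_force: [-0.1, 0.4, -0.2]
finger_gap: 0.998
grip_force: 0.0
```

Request:
{"method": "send_rows", "body": {
  "turn": [
    [0,0,1],
    [0,0,1],
    [0,0,1],
    [0,0,1],
    [0,0,1]
  ],
  "delta_pos": [
    [0,0,0],
    [0,0,0],
    [0,0,0],
    [0,0,0],
    [0,0,0]
  ],
  "grip": [1,1,1,1,1]
}}

```text
clock: 35.43
eef_pos: [0.6487, 0.0548, 0.165]
eef_rot: [-3.141, 0.003, 0.362]
ft_force: [-0.2, -0.2, -0.2]
finger_gap: 1.001
grip_force: 0.0
```

Request:
{"method": "send_rows", "body": {
  "turn": [
    [0,0,1],
    [0,0,0.04],
    [0,0,0],
    [0,0,0],
    [0,0,0]
  ],
  "delta_pos": [
    [0,0,0],
    [0,0,0],
    [0,0,0],
    [0,0,0],
    [0,0,0]
  ],
  "grip": [1,1,1,1,1]
}}

```text
clock: 35.85
eef_pos: [0.6493, 0.0548, 0.1663]
eef_rot: [3.141, 0.001, 0.26]
ft_force: [-0.4, 0.6, -0.1]
finger_gap: 1.003
grip_force: 0.0
```

Run:
```python
from h import *
d,hsv=snap('wrist'); H,S=hsv[...,0],hsv[...,1]; m=(H<14)&(S>190); c=blob(m,(320,213)); print('tm',c.min(0),c.max(0),rect(d,c,.066))
plan(.6493,.0539,.0275,14.8)
```

```text
tm [296 168] [346 263] [660.9, 55.5, 60.3, 30.5, 15.6]
pos [0.6493 0.0548 0.1665] rot [180.    0.   14.8] clock 35.9 gap 1.004 grip 0.0 F [-0.2 -0.  -0.7]
turn [0.01 0.   0.01] shift [-0.01  0.04  6.95] xy rows 1 each [-0.012  0.044]
```

Request:
{"method": "send_rows", "body": {
  "turn": [
    [0,0,0],
    [0,0,0],
    [0,0,0],
    [0,0,0],
    [0,0,0]
  ],
  "delta_pos": [
    [0,0.04,1],
    [0,0,1],
    [0,0,1],
    [0,0,1],
    [0,0,1]
  ],
  "grip": [1,1,1,1,1]
}}

```text
clock: 36.32
eef_pos: [0.6496, 0.054, 0.066]
eef_rot: [3.141, -0.0, 0.259]
ft_force: [0.1, 0.5, -0.2]
finger_gap: 0.998
grip_force: 0.0
```

Request:
{"method": "send_rows", "body": {
  "turn": [
    [0,0,0],
    [0,0,0],
    [0,0,0],
    [0,0,0],
    [0,0,0]
  ],
  "delta_pos": [
    [0,0,1],
    [0,0,0.8],
    [0,0,0.1],
    [0,0,0],
    [0,0,0]
  ],
  "grip": [1,1,1,0.6,0.3]
}}

```text
clock: 36.73
eef_pos: [0.6501, 0.054, 0.0298]
eef_rot: [3.141, -0.001, 0.258]
ft_force: [1.2, -0.3, -0.2]
finger_gap: 0.747
grip_force: 0.0
```

Request:
{"method": "send_rows", "body": {
  "turn": [
    [0,0,0],
    [0,0,0],
    [0,0,0],
    [0,0,0],
    [0,0,0]
  ],
  "delta_pos": [
    [0,0,0],
    [0,0,0],
    [0,0,0],
    [0,0,0],
    [0,0,0]
  ],
  "grip": [0,-0.2,-0.4,-1,-1]
}}

```text
clock: 37.15
eef_pos: [0.6507, 0.0541, 0.0304]
eef_rot: [3.141, -0.003, 0.258]
ft_force: [-0.9, 0.5, 5.7]
finger_gap: 0.36
grip_force: 59.9
```

Request:
{"method": "send_rows", "body": {
  "turn": [
    [0,0,0],
    [0,0,0],
    [0,0,0],
    [0,0,0],
    [0,0,0]
  ],
  "delta_pos": [
    [0,0,0],
    [0,0,-0.3],
    [0,0,-1],
    [0,0,-1],
    [0,0,-1]
  ],
  "grip": [-1,-1,-1,-1,-1]
}}

```text
clock: 37.57
eef_pos: [0.6489, 0.0539, 0.0951]
eef_rot: [3.141, 0.002, 0.258]
ft_force: [-0.2, -0.3, -0.8]
finger_gap: 0.363
grip_force: 59.5
```

Request:
{"method": "send_rows", "body": {
  "turn": [
    [0,0,0],
    [0,0,0],
    [0,0,0],
    [0,0,0],
    [0,0,0]
  ],
  "delta_pos": [
    [0,0,-1],
    [0,0,-1],
    [0,0,0],
    [0,0,0],
    [0,0,0]
  ],
  "grip": [-1,-1,-1,-1,-1]
}}

```text
clock: 37.98
eef_pos: [0.649, 0.0539, 0.1335]
eef_rot: [3.141, 0.002, 0.258]
ft_force: [-0.2, -0.7, -3.2]
finger_gap: 0.362
grip_force: 59.5
```

Run:
```python
from h import *
d,hsv=snap('wrist'); H,S=hsv[...,0],hsv[...,1]; m=(H<14)&(S>190); np.savez('w13.npz',**d); p=ctrl.state()['eef_pos']
c=np.where(m[:300,319])[0]; c=c[c>100]; u=np.array([np.cos(.258),np.sin(.258)])
print('row',c.min(),'front bottom -> centre',(ray(d,[(319,c.min())],p[2]-.0245)*1000-33*u).round(1))
plan(.4679,-.0545,.13,14.8)
```

```text
row 222 front bottom -> centre [[647.   52.6]]
pos [0.6488 0.0539 0.133 ] rot [1.80e+02 1.00e-01 1.48e+01] clock 38.03 gap 0.361 grip 59.5 F [-1.1  0.1 -2.2]
turn [ 0.    0.02 -0.01] shift [-10.13   2.93   0.15] xy rows 13 each [-0.779  0.226]
```

Request:
{"method": "send_rows", "body": {
  "turn": [
    [0,0,0],
    [0,0,0],
    [0,0,0],
    [0,0,0],
    [0,0,0]
  ],
  "delta_pos": [
    [-0.4,0.12,0],
    [-0.8,0.23,0],
    [-0.8,0.23,0],
    [-0.8,0.23,0],
    [-0.8,0.23,0]
  ],
  "grip": [-1,-1,-1,-1,-1]
}}

```text
clock: 38.45
eef_pos: [0.5834, 0.015, 0.1334]
eef_rot: [3.141, 0.002, 0.258]
ft_force: [-0.3, -0.2, -1.9]
finger_gap: 0.363
grip_force: 59.5
```

Request:
{"method": "send_rows", "body": {
  "turn": [
    [0,0,0],
    [0,0,0],
    [0,0,0],
    [0,0,0],
    [0,0,0]
  ],
  "delta_pos": [
    [-0.8,0.23,0],
    [-0.8,0.23,0],
    [-0.8,0.23,0],
    [-0.8,0.23,0],
    [-0.8,0.23,0]
  ],
  "grip": [-1,-1,-1,-1,-1]
}}

```text
clock: 38.87
eef_pos: [0.5118, -0.0276, 0.1336]
eef_rot: [3.141, 0.002, 0.258]
ft_force: [-0.2, 0.3, -1.7]
finger_gap: 0.364
grip_force: 59.5
```

Request:
{"method": "send_rows", "body": {
  "turn": [
    [0,0,0],
    [0,0,0],
    [0,0,0],
    [0,0,0],
    [0,0,0]
  ],
  "delta_pos": [
    [-0.8,0.23,0],
    [-0.8,0.23,0],
    [-0.8,0.23,0],
    [0,0,0],
    [0,0,0]
  ],
  "grip": [-1,-1,-1,-1,-1]
}}

```text
clock: 39.28
eef_pos: [0.4699, -0.0529, 0.1343]
eef_rot: [3.141, 0.001, 0.257]
ft_force: [0.6, -0.8, -1.4]
finger_gap: 0.357
grip_force: 59.5
```

Run:
```python
from h import *
plan(.4695,-.0541,.034,14.8)
d,hsv=snap('wrist'); np.savez('w14.npz',**d); cv2.imwrite('pics/w14.png',d['color'][:,:,::-1])
```

```text
pos [ 0.4699 -0.0529  0.1343] rot [180.    0.   14.7] clock 39.28 gap 0.357 grip 59.5 F [ 0.6 -0.8 -1.4]
turn [ 0.    0.01 -0.02] shift [-0.03  0.05  5.01] xy rows 1 each [-0.033  0.052]
```

View pics/w14.png

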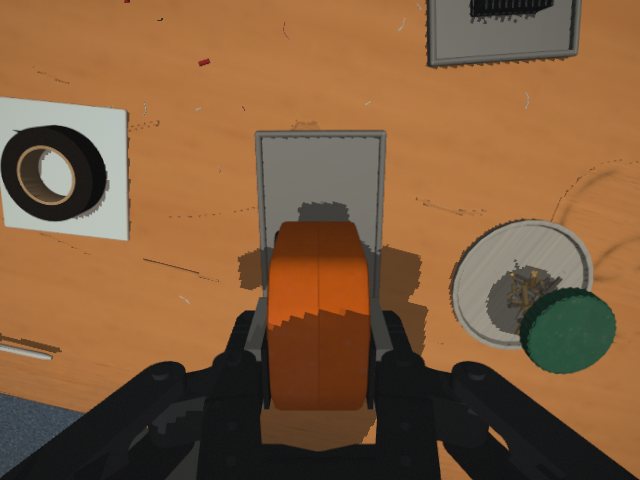

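The held tape measure is in line with the empty oblong tray, whose far edge runs from (255,131) to (386,131), mid 320. The roll sits centrally on its mat at (53,172), and the jar is in the dish.

Run:
```python
from h import *
d=dict(np.load('w14.npz')); u=np.array([np.cos(.2583),np.sin(.2583)])
t=ray(d,[(255,131),(386,131)],.009)*1000; print('oblong',(t.mean(0)-64*u).round(1),np.hypot(*(t[1]-t[0])).round(1),np.degrees(np.arctan2(t[0,0]-t[1,0],t[0,1]-t[1,1])).round(1))
print('tm',(ray(d,[(319,222)],.1343-.0263)*1000-33*u).round(1))
```

```text
oblong [467.5 -55.7] 82.6 -14.8
tm [[467.5 -54.4]]
```

Request:
{"method": "send_rows", "body": {
  "turn": [
    [0,0,0],
    [0,0,0],
    [0,0,0],
    [0,0,0],
    [0,0,0]
  ],
  "delta_pos": [
    [0,0.05,1],
    [0,0,1],
    [0,0,1],
    [0,0,1],
    [0,0,0.7]
  ],
  "grip": [-1,-1,-1,-1,-1]
}}

```text
clock: 39.75
eef_pos: [0.471, -0.0531, 0.0387]
eef_rot: [-3.142, 0.001, 0.258]
ft_force: [-1.1, -0.1, -1.0]
finger_gap: 0.356
grip_force: 59.5
```

Request:
{"method": "send_rows", "body": {
  "turn": [
    [0,0,0],
    [0,0,0],
    [0,0,0],
    [0,0,0],
    [0,0,0]
  ],
  "delta_pos": [
    [0,0,0.3],
    [0,0,0.1],
    [0,0,0.05],
    [0,0,0],
    [0,0,0]
  ],
  "grip": [-1,-1,-1,-1,-1]
}}

```text
clock: 40.17
eef_pos: [0.4721, -0.0537, 0.0328]
eef_rot: [3.14, -0.002, 0.258]
ft_force: [-0.0, -0.2, -0.6]
finger_gap: 0.36
grip_force: 59.5
```

Run:
```python
from h import *
plan(.4693,-.0545,.0295,14.8)
```

```text
pos [ 0.4721 -0.0537  0.0328] rot [ 1.799e+02 -1.000e-01  1.480e+01] clock 40.17 gap 0.36 grip 59.5 F [-0.  -0.2 -0.6]
turn [ 0.01 -0.02 -0.  ] shift [-0.15  0.    0.16] xy rows 1 each [-0.146  0.004]
```

Request:
{"method": "send_rows", "body": {
  "turn": [
    [0,0,0],
    [0,0,0],
    [0,0,0],
    [0,0,0],
    [0,0,0]
  ],
  "delta_pos": [
    [-0.12,0,0.06],
    [0,0,0.06],
    [0,0,0.05],
    [0,0,0],
    [0,0,0]
  ],
  "grip": [-1,-1,-1,-1,-1]
}}

```text
clock: 40.58
eef_pos: [0.4691, -0.0544, 0.0303]
eef_rot: [3.14, -0.002, 0.258]
ft_force: [-5.0, 0.1, 13.0]
finger_gap: 0.357
grip_force: 61.3
```

Request:
{"method": "send_rows", "body": {
  "turn": [
    [0,0,0],
    [0,0,0],
    [0,0,0],
    [0,0,0],
    [0,0,0]
  ],
  "delta_pos": [
    [0,0,0],
    [0,0,0],
    [0,0,0],
    [0,0,0],
    [0,0,0]
  ],
  "grip": [-0.2,0,0.1,0.2,0.4]
}}

```text
clock: 41.0
eef_pos: [0.4689, -0.0543, 0.0284]
eef_rot: [3.141, -0.0, 0.258]
ft_force: [0.3, -0.6, -0.5]
finger_gap: 0.697
grip_force: 0.0
```

Request:
{"method": "send_rows", "body": {
  "turn": [
    [0,0,0],
    [0,0,0],
    [0,0,0],
    [0,0,0],
    [0,0,0]
  ],
  "delta_pos": [
    [0,0,-0.4],
    [0,0,-1],
    [0,0,-1],
    [0,0,-1],
    [0,0,-1]
  ],
  "grip": [0.6,0.8,1,1,1]
}}

```text
clock: 41.42
eef_pos: [0.4688, -0.0542, 0.1179]
eef_rot: [3.141, -0.0, 0.258]
ft_force: [1.1, 0.3, -0.3]
finger_gap: 1.0
grip_force: 0.0
```

Request:
{"method": "send_rows", "body": {
  "turn": [
    [0,0,0],
    [0,0,0],
    [0,0,0],
    [0,0,0],
    [0,0,0]
  ],
  "delta_pos": [
    [0,0,-1],
    [0,0,-1],
    [0,0,-1],
    [0,0,-1],
    [0,0,0]
  ],
  "grip": [1,1,1,1,1]
}}

```text
clock: 41.83
eef_pos: [0.4705, -0.0544, 0.201]
eef_rot: [3.139, -0.006, 0.258]
ft_force: [0.5, 0.7, 0.9]
finger_gap: 1.003
grip_force: 0.0
```

Request:
{"method": "send_rows", "body": {
  "turn": [
    [0,0,0],
    [0,0,0],
    [0,0,0],
    [0,0,0],
    [0,0,0]
  ],
  "delta_pos": [
    [0,0,0],
    [0,0,0],
    [0,0,0],
    [0,0,0],
    [0,0,0]
  ],
  "grip": [1,1,1,1,1]
}}

```text
clock: 42.25
eef_pos: [0.4684, -0.0541, 0.1957]
eef_rot: [3.141, 0.001, 0.258]
ft_force: [-0.5, -0.1, 0.2]
finger_gap: 1.002
grip_force: 0.0
```

Run:
```python
from h import *
d,hsv=snap('wrist'); H,S,V=hsv[...,0],hsv[...,1],hsv[...,2]; m=(H<14)&(S>190); np.savez('w15.npz',**d); u=np.array([np.cos(.2583),np.sin(.2583)])
c=blob(m,(320,213)); print('tm',c.min(0),c.max(0),rect(d,c,.03))
x=(c[:,0].min()+c[:,0].max())/2; print('centre',(ray(d,[(x,c[:,1].min())],.004)*1000-33*u).round(1))
print('oblong blob',rect(d,blob(((S<100)|(V<60)|m)[:310],(320,213)),.009))
plan(.4693,-.0545,.18,14.8)
cv2.imwrite('pics/w15.png',d['color'][:,:,::-1])
```

```text
tm [298 163] [343 248] [470.1, -56.0, 67.6, 34.5, 15.9]
centre [[466.9 -57. ]]
oblong blob [468.0, -55.6, 126.5, 83.6, 14.8]
pos [ 0.4685 -0.0541  0.1958] rot [1.80e+02 1.00e-01 1.48e+01] clock 42.3 gap 0.996 grip 0.0 F [ 0.3 -0.2 -0.2]
turn [ 0.    0.01 -0.01] shift [0.03 0.03 0.79] xy rows 1 each [0.035 0.027]
```

View pics/w15.png

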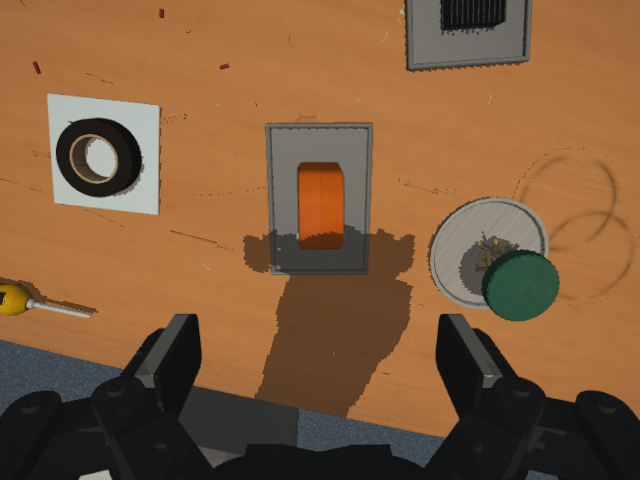

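The tape measure stands upright at (320,205), in line with and centred in the oblong tray at (319,198). The roll, jar and heat sink are all in their places, and the arm is clear.

```bash
python3 -c "
from rig import ctrl
print(ctrl.job_done())"
```

```text
the job is handed in; nothing more can be done
None
```

Job handed in at about 42 s of the 144 s: the tape measure was parked on the cork first, all four things stand in their places within about 2 mm of centre by the wrist camera, the mug was not touched, and I viewed 15 pictures, one over the limit of 14.

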